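Set the torque programme and bring the cordless screwdriver over the last screw

ROBOT

A 6-joint arm with a two-finger parallel gripper is mounted at the origin on a cart in front of the work surface, level with it; the furniture and walls round the work are solid. World frame = base frame: x ahead of the robot, y to its left, z up, the work surface at z = 0. Lengths are in mm, angles in rad, forces in N, time in s.
With the tool pointing down it reaches from about 350 to 875 mm from the base axis. Payload 4.2 kg.
Tool frame: the origin (TCP) lies between the finger pads; the fingertips stand 25 mm ahead of it and the grasp point (between the pads) lies 6 mm ahead of it; z points along the fingers, y is the line along which they close (so a half turn about z gives the same grasp; the last joint's range is limited). The gripper opens to 85 mm and grips with 20 to 120 N. Pads are 22 mm wide; open, the fingers measure 114 mm over their backs; the gripper's body (76 mm by 85 mm) begins 54 mm behind the grasp point. The pads swing forward as they close: fully open they stand 13 mm farther back than shut.
Start: joints at [-0.881, 0.385, 0.008, 0, -1.194, -0.259], TCP at [261.011, -567.867, 218.712] pointing down, gripper open.
Joint ranges: [-3.14, 3.14], [-1.21, 2.06], [-1.07, 1.41], [-3.16, 2.05], [-2.99, -0.16], [-3.1, 3.1]. Speed limits (rad/s): [2.79, 2.79, 3.14, 3.14, 3.14, 3.14].

INTERFACE

Orientations are given as a unit quaternion [x, y, z, w].
In Python, from bench import read_state, imaging, workorder, nets gives the robot as it stands.
- The arm moves only by the tool apply_moves, never from a script. Its argument "rows" is a list of rows, each an object with "hand": the opening, from -1 (shut) to 1 (fully open); "delta_pos": the shift along the tool's x, y, z in mm, a list of three; "yaw": the turn about the tool's z in rad. A call has 1 to 12 rows; each row is the pose to reach, as a shift and turn from the pose commanded when the call began, along the tool's axes at that moment; what a row does not reach only later rows make up. A row lasts 1/12 s, in which the tool goes at most 41.7 mm and 7.16 degrees, less where a joint would pass 70% of its speed; a pose out of reach is approached as far as the arm can. A call with a gripper value outside its range is refused whole. The fingers move at their own pace and stop on an object; the grip force is fixed at half the most. Time passes only in rows, so rows that repeat a pose let the fingers close. It gives the time, the measured TCP pose, the force, the opening and the grip force at its end, in the units of the state.
- read_state(): the state, without advancing time (a new reading comes with each control period).
- imaging.get_image(name): name is "scene" or "side" or "wrist"; returns a dict with "pixels" (384x512x3 uint8, red, green, blue), "fx", "fy", "cx", "cy" (pixels), "xyz" and "rotation" of the camera in the world. Camera axes: x right, y down, z forward; pixel columns grow to the right and rows downward; lengths in mm; the calibration is good to about 2 mm. The wrist camera is an equidistant fisheye: a pixel r from the principal point sees the ray r / f radians off the axis. A picture is of the moment at which its call begins. There is no depth.
- workorder.job_done(): hands the job in; it is judged then, once.
Trained networks look in the newest picture that a camera, given by its name, has taken for a name from the list of things; names that differ only in an ending like _2 or _b are one class to them, and where a whole thing is asked for, a point or a joint stands for the part that bears it (a point fixed in the world has none). Each returns a list of dicts, best first, with "score" (0 to 1); they miss things now and then, are a little off and sometimes report something else, mostly with a low value. They report only what shows in the picture. A call takes as long as a camera call.
- nets.find_in(camera, query): "location" ([row, column] in pixels, amid what is visible of it).
- nets.pinpoint(camera, query): "location" ([row, column] in pixels: a listed point, or the origin of a listed thing).
The state is a dict: "clock": time; "joints": joint angles; "joint_vel": joint speeds; "joint_efforts": joint torques, N m; "position": TCP position; "ee_rot": TCP orientation; "contact_force": force on the tool from outside, world axes, zero at the start; "wrist_torque": the same for the moment, N m; "gripper_width": finger opening in mm; "grasp_force": force on a finger pad.
Only numpy, scipy, OpenCV 4.12 (cv2) and the standard library are available. Lean on these libraries where they do the work, as an engineer would, in place of code of your own. Each camera call takes 0.05 s, during which the arm holds its last target. There are 200 camera calls.

TASK

One screw of the aluminium box in the white nest still stands proud. Set the driver controller by pressing its round key, then the square key, then the long narrow key, each right down, one at a time, letting each spring back; then draw the cordless screwdriver out of its sloping holster, turn it upright with the bit straight down and hold it raised right over the proud screw, about a finger's width above its head. Finish still holding it there; never let it touch the box or its screws, and leave the yellow screwdriver, the solder reel and the steel block where they lie.

Things in the scene. Friction and masses are not known exactly. Their poses are not given: they have to be found in the camera images.
- controller: white desk console, 120 deep (x) x 130 wide (y), 30 mm high in front, 70 mm behind, fixed. Origin: centre of its underside; x from its front (robot side) to its back, z up. The face slopes up away from the robot at 20 degrees: outward normal (-0.342, 0, 0.940) in this frame. Lower on the face three grey spring keys in a row, 36 mm apart along y; above them a dark display
- wake_key_top (a point): centre of the top of the round key (21 mm diameter), the left one seen from the robot (+y side); stands 7 mm out of the face
- program_key_top (a point): centre of the top of the square key (20 x 20 mm), the middle one; stands 7 mm out of the face
- confirm_key_top (a point): centre of the top of the long narrow key (34 mm up the slope x 14 mm), the right one (-y side); stands 7 mm out of the face
- wake_key (a joint): travel of the round key, m: 0 up, 0.004 right down; moves square into the face, spring 2 N at the top, 4.6 N at the bottom; counts as pressed beyond 0.0028 and as up below 0.001
- program_key (a joint): travel of the square key, as for the round key
- confirm_key (a joint): travel of the long narrow key, as for the round key
- holster: fixed holster: black tube, 45 mm outside, 36 mm bore, 45 mm deep to a seat with a 21 mm hole, between two dark steel cheeks on a base plate 125 x 76 mm. Leans 38 degrees from upright, mouth towards the robot. Origin: on the bench under the seat's middle; x away from the robot, z up. The tube's axis, out of the mouth, is (-0.616, 0, 0.788) in this frame
- holster_mouth (a point): centre of the mouth of the holster tube, on its axis, 45 mm above the seat; about 106 mm above the bench
- driver: cordless screwdriver, 175 mm long, 0.19 to 0.31 kg. Origin: tip of the bit; z along its axis from bit to butt. From the tip: 6 mm steel bit to 34 mm, nose up to 19 mm thick to 65 mm, then round grey handle 33 mm thick to 175 mm, black ribs near the butt; balance point near 110 mm. Stands in the holster handle shoulder on the seat; 1.6 mm play, so it leans up to 4 degrees more
- driver_tip (a point): tip of the bit
- driver_butt (a point): centre of the flat butt end, 175 mm from the tip; at the start the last 65 mm of the handle stand out of the holster's mouth and the bit hangs free below the seat, so the driver must be drawn at least 110 mm along the tube's axis to come clear
- enclosure: closed die-cast aluminium box 80 (x) x 115 (y) mm, its lid 50 mm above the bench, in a white nest plate 120 x 165 mm, fixed to the bench; a black plug 16 mm long sticks out of its +y end. Origin: centre of the nest's underside; z up. Lid screws at x = +-32.5, y = +-50 mm.
- raised_screw: the screw that stands proud, in one of the four corners of the lid; fixed. Origin on the lid's surface at the screw's axis, z up
- raised_screw_top (a point): top of the head of the proud screw (10 mm diameter), 16 mm above the lid, 66 mm above the bench
- screw_1: a screw already driven home, its 10 mm head 4 mm above the lid; origin on the lid's surface
- screw_2: as screw_1
- screw_3: as screw_1
- screwdriver_b: bystander: screwdriver with a yellow handle, 158 mm, lying on the bench, loose. Origin: centre of its underside
- solder_reel: bystander: blue solder reel, 60 mm diameter, 24 mm high, loose. Origin: centre of its underside
- setting_block: bystander: steel block 34 x 50 x 24 mm, loose. Origin: centre of its underside

How it is judged (in metres and radians):
On the way, in this order (a step that is already met when the one before it is completed fails the run):
1. the round key is pressed right down, the others up and the screwdriver not yet taken (value of joint wake_key above 0.0028 m and value of joint each of program_key, confirm_key below 0.001 m and contact force between the fingers and driver below 0.5 N), for 0.05 s.
2. the square key is pressed right down, the others up and the screwdriver not yet taken (value of joint each of wake_key, confirm_key below 0.001 m and value of joint program_key above 0.0028 m and contact force between the fingers and driver below 0.5 N), for 0.05 s.
3. the long narrow key is pressed right down, the others up and the screwdriver not yet taken (value of joint each of wake_key, program_key below 0.001 m and value of joint confirm_key above 0.0028 m and contact force between the fingers and driver below 0.5 N), for 0.05 s.
4. all keys are up and the screwdriver is out of the holster, in the gripper (value of joint each of wake_key, program_key, confirm_key below 0.001 m and contact force between the fingers and driver above 3 N and contact force between driver and holster below 0.3 N and z of driver_tip in the frame of holster_mouth above -0.015 m), for 0.1 s.
At the end, for the whole second after the job is handed in: Screwdriver in the gripper, carried by nothing else, at rest, bit down within 8 degrees of upright, tip within 10 mm sideways of the proud screw's middle and 6 to 45 mm above its head; keys up; yellow screwdriver, reel and steel block moved less than 30 mm (contact force between the fingers and driver above 3 N and contact force between driver and holster below 0.3 N and contact force between driver and enclosure below 0.3 N and contact force between driver and raised_screw below 0.3 N and contact force between driver and screw_1 below 0.3 N and contact force between driver and screw_2 below 0.3 N and contact force between driver and screw_3 below 0.3 N and contact force between driver and controller below 0.3 N and angle between driver's own z axis and vertical below 0.14 rad and horizontal distance between driver_tip and raised_screw_top below 0.01 m and z of driver_tip in the frame of raised_screw_top between 0.006 and 0.045 m and linear speed of driver below 0.03 m/s and value of joint each of wake_key, program_key, confirm_key below 0.001 m and distance of each of screwdriver_b, solder_reel, setting_block from where it was at the start of the episode below 0.03 m); the arm keeps its last pose, push and grip.
It fails at once if two keys are pressed at once (value of joint each of wake_key, program_key above 0.0028 m or value of joint each of wake_key, confirm_key above 0.0028 m or value of joint each of program_key, confirm_key above 0.0028 m).
It fails at once if the screwdriver touches the box, its nest or its screws (contact force between driver and enclosure above 1.5 N or contact force between driver and raised_screw above 1.5 N or contact force between driver and screw_1 above 1.5 N or contact force between driver and screw_2 above 1.5 N or contact force between driver and screw_3 above 1.5 N).
It fails at once if the yellow screwdriver, the reel or the steel block is disturbed (distance of any of screwdriver_b, solder_reel, setting_block from where it was at the start of the episode above 0.03 m).
It also fails if it takes over 54 s, if anything falls off the work surface, if the arm or the gripper's body presses on something with over 40 N, if the wrist force passes 120 N, or if a joint passes its speed limit or range.

## Working session

There is one attempt and no reset: what is moved stays moved. The work goes in short steps, Python scripts to look and compute and a tool call to move; the robot and the scene stay as the last step left them, time stands still between calls to the robot, and variables do not carry over. Pictures are saved under pics/ and viewed, at most 10 in all, crops included, and the job is handed in when it is done.

Besides the shell and the picture viewer there is one more tool, called after "Emit:" in YAML: its name, and indented under it one key for each argument. apply_moves: Moves the arm, as the interface text tells. Its arguments: {"type":"object","properties":{"rows":{"type":"array"}},"required":["rows"]}

```bash
ls; mkdir -p pics
python3 - <<'E'
from bench import read_state, imaging, nets
import cv2,json
s=read_state(); print({k:s[k] for k in('clock','position','ee_rot','gripper_width')})
for c in('scene','side'):
    im=imaging.get_image(c); cv2.imwrite(f'pics/{c}0.png',im['pixels'][:,:,::-1])
    print(c,im['fx'],im['cx'],im['cy'],im['xyz'],im['rotation'])
    for q in('wake_key_top','program_key_top','confirm_key_top','holster_mouth','driver_butt','driver_tip','raised_screw_top','enclosure','controller','holster','screw_1','screwdriver_b','solder_reel','setting_block'):
        print(q,[( [round(x) for x in d['location']],round(d['score'],2)) for d in nets.pinpoint(c,q)[:4]])
E
```

```text
pics
{'clock': 0.0, 'position': array([ 260.76794229, -567.31412064,  217.61848684]), 'ee_rot': array([-2.13665343e-01,  9.76906291e-01,  1.06980186e-03, -2.74083426e-04]), 'gripper_width': 85.54996260697914}
scene 348.5909484072866 246.2605581105042 193.77589015794368 [ 93.6581626  585.76060162 814.43199857] [-0.30805434  0.87471864 -0.35343022  0.12270655]
wake_key_top [([305, 187], 0.53)]
program_key_top [([290, 194], 0.45)]
confirm_key_top [([280, 204], 0.52)]
holster_mouth [([221, 218], 0.64)]
driver_butt [([214, 232], 0.52)]
driver_tip []
raised_screw_top []
enclosure [([179, 305], 0.7), ([217, 234], 0.21)]
controller [([295, 188], 0.9), ([214, 236], 0.16)]
holster [([241, 212], 0.97), ([296, 186], 0.68), ([303, 223], 0.67)]
screw_1 []
screwdriver_b [([263, 257], 0.73)]
solder_reel [([210, 304], 0.84), ([298, 186], 0.25)]
setting_block [([302, 223], 0.65)]
side 456.6048335618407 251.60938898961825 193.5101961907631 [-435.46371382  451.54165678 1015.56233646] [-0.49623774  0.76313702 -0.34454875  0.22946929]
wake_key_top [([255, 153], 0.58)]
program_key_top [([254, 165], 0.61), ([205, 325], 0.58)]
confirm_key_top [([248, 177], 0.38)]
holster_mouth [([207, 212], 0.67)]
driver_butt [([204, 214], 0.55)]
driver_tip [([230, 305], 0.58)]
raised_screw_top []
enclosure [([205, 329], 0.91)]
controller [([247, 177], 0.75), ([260, 160], 0.62), ([256, 150], 0.36)]
holster [([228, 204], 0.89)]
screw_1 []
screwdriver_b []
solder_reel [([232, 305], 0.86)]
setting_block [([275, 189], 0.54)]
```

View images.

Run:
```python
import cv2
for c,(r0,c0) in(('scene',(140,140)),('side',(150,110))):
    i=cv2.imread(f'pics/{c}0.png')[r0:r0+195,c0:c0+260]; cv2.imwrite(f'pics/{c}0c.png',cv2.resize(i,None,fx=3,fy=3,interpolation=cv2.INTER_CUBIC))
```

```text
(no output)
```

View pics/scene0c.png

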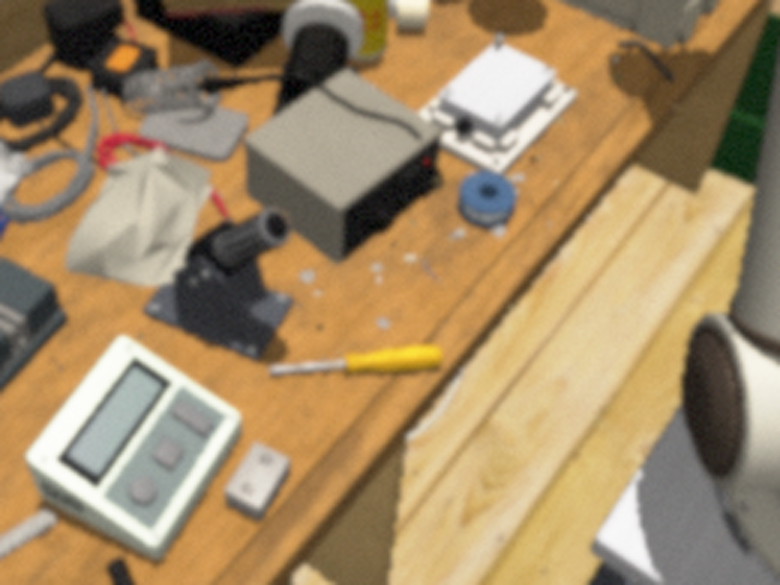

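View pics/side0c.png

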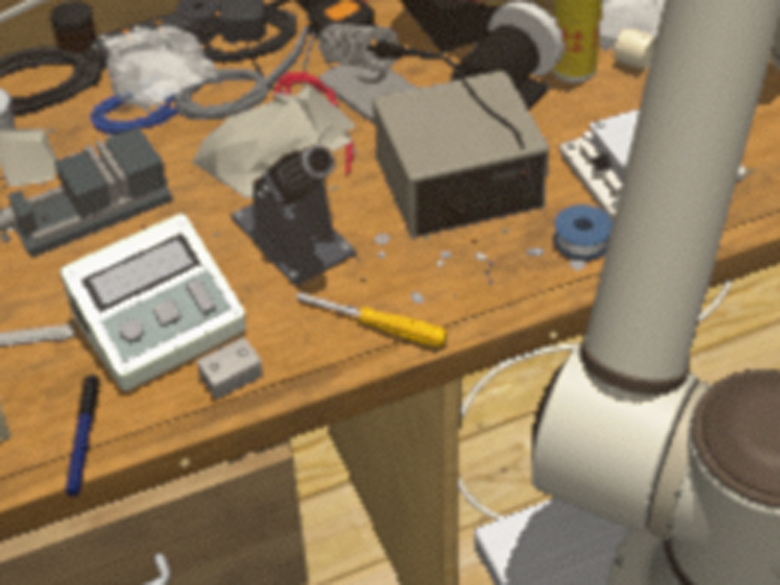

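```bash
cat > h.py <<'E'
import numpy as np
from scipy.spatial.transform import Rotation as R
from scipy.optimize import least_squares
class Cam:
    def __init__(s,im,fish=False):
        s.K=[im[k] for k in('fx','fy','cx','cy')]; s.p=np.array(im['xyz'],float); s.R=R.from_quat(im['rotation']) if np.size(im['rotation'])==4 else R.from_matrix(im['rotation']); s.fish=fish
    def proj(s,X):  # -> [row,col]
        v=s.R.inv().apply(np.atleast_2d(np.asarray(X,float))-s.p); fx,fy,cx,cy=s.K
        if s.fish:
            r=np.hypot(v[:,0],v[:,1])+1e-9; k=np.arctan2(r,v[:,2])/r; u=v[:,:2]*k[:,None]
        else: u=v[:,:2]/v[:,2:]
        return np.c_[fy*u[:,1]+cy,fx*u[:,0]+cx]
    def ray(s,rc):
        fx,fy,cx,cy=s.K; a=np.array([(rc[1]-cx)/fx,(rc[0]-cy)/fy])
        if s.fish: t=np.hypot(*a)+1e-9; v=np.r_[a/t*np.sin(t),np.cos(t)]
        else: v=np.r_[a,1]
        return s.R.apply(v)
    def atz(s,rc,z): d=s.ray(rc); return s.p+d*(z-s.p[2])/d[2]
def tri(obs):  # [(cam,rc)]
    A=np.zeros((3,3));b=np.zeros(3)
    for c,rc in obs:
        d=c.ray(rc);d/=np.linalg.norm(d);P=np.eye(3)-np.outer(d,d);A+=P;b+=P@c.p
    return np.linalg.solve(A,b)
def cams0():
    return (Cam(dict(fx=348.59,fy=348.59,cx=246.26,cy=193.776,xyz=[93.658,585.7606,814.432],rotation=[-0.30805434,0.87471864,-0.35343022,0.12270655])),
     Cam(dict(fx=456.605,fy=456.605,cx=251.609,cy=193.51,xyz=[-435.4637,451.5417,1015.5623],rotation=[-0.49623774,0.76313702,-0.34454875,0.22946929])))
E
python3 - <<'E'
from h import *
A,B=cams0()
f=lambda c,x,y:[140+y/3,140+x/3] if c is A else [150+y/3,110+x/3]
pts={'wake':((143,490),(132,330)),'prog':((168,452),(167,312)),'conf':((193,415),(202,297)),
'ctrlBackRightTop':((122,340),(180,220)),'ctrlBackLeftTop':((32,455),(67,270)),
'butt':((272,222),(319,160)),'baseFR':((290,300),(355,252)),'baseFL':((262,355),(305,282)),
'drvrTip':((272,371),(300,296)),'drvrEnd':((440,357),(444,335)),'reel':((488,190),(583,222)),
'instFrontTopL':((343,212),(410,182)),'instFrontTopR':((438,140),(545,148)),'instFrontBotL':((340,260),(418,230)),'instBackTopL':((248,145),(375,105)),'instTopback':((345,72),(505,72)),'block':((258,468),(230,355)),
'plug':((464,127),(597,160))}
for k,(a,b) in pts.items():
    X=tri([(A,f(A,*a)),(B,f(B,*b))]); print(k,X.round(),(A.proj(X)[0]-f(A,*a)).round(1))
for n,p,z in(('nestcorner near',(500,168),10),('nest right',(575,95),10),('nest L',(415,110),10),('raised?',(498,42),66),('lid near',(492,138),50),('lid right',(560,75),50),('lid left',(442,95),50)):
    print(n,A.atz(f(A,*p),z).round())
E
```

```text
wake [438. 372.  48.] [-0.1  0. ]
prog [445. 337.  49.] [-0.2  0. ]
conf [453. 300.  46.] [ 0.3 -0.1]
ctrlBackRightTop [539. 294.  68.] [ 0.3 -0.1]
ctrlBackLeftTop [517. 411.  68.] [-0.2  0.1]
butt [477. 166. 152.] [ 0.3 -0. ]
baseFR [489. 133.   1.] [-0.2  0. ]
baseFL [470. 195.  -0.] [-0.8  0.1]
drvrTip [447. 207.   9.] [-0.4  0.1]
drvrEnd [337. 103.  16.] [-1.1  0.2]
reel [407. -85.  28.] [-0.4  0. ]
instFrontTopL [469.  79.  95.] [-0.3  0. ]
instFrontTopR [461. -64.  88.] [-1.8  0.1]
instFrontBotL [478.  69.  12.] [-1.2  0.1]
instBackTopL [599.  63.  88.] [-0.4  0. ]
instTopback [594. -87.  85.] [-0.8  0. ]
block [386. 296.  32.] [-0.1  0. ]
plug [ 471. -135.   41.] [-0.5  0. ]
nestcorner near [ 421. -134.   10.]
nest right [ 415. -286.   10.]
nest L [ 543. -151.   10.]
raised? [ 503. -249.   66.]
lid near [ 434. -130.   50.]
lid right [ 428. -261.   50.]
lid left [ 511. -152.   50.]
```

```bash
cat >> h.py <<'E'
from bench import read_state
def go(x,y,z,ang=None,s=None):
    """tool-frame delta to world target; ang = wanted world angle (deg) of tool y (closing) axis"""
    s=s or read_state(); r=R.from_quat(s['ee_rot']); d=r.inv().apply(np.array([x,y,z])-s['position'])
    ty=r.apply([0,1,0]); a=np.degrees(np.arctan2(ty[1],ty[0]))
    yaw=None if ang is None else -np.radians((ang-a+90)%180-90)
    tilt=np.degrees(np.arccos(-r.apply([0,0,1])[2]))
    print('pos',s['position'].round(1),'yang',a.round(1),'tilt',tilt.round(1),'-> delta',d.round(1),'yaw',None if yaw is None else round(yaw,3),'clock',round(s['clock'],2),'F',np.round(s['contact_force'],1),'w',round(s['gripper_width'],1),'g',round(s['grasp_force'],1),'j',np.round(s['joints'],2))
E
python3 -c "
from h import *
go(400,-200,260,101)"
```

```text
pos [ 261.  -567.9  218.7] yang 114.7 tilt 0.0 -> delta [-279.9  276.2  -41.3] yaw 0.239 clock 1.5 F [ 0.6 -0.7  0.2] w 85.4 g 0.0 j [-0.88  0.38  0.01  0.   -1.19 -0.26]
```

Emit:
apply_moves:
  rows:
    - {"hand": -1, "delta_pos": [-280, 276, -42], "yaw": 0.24}
    - {"hand": -1, "delta_pos": [-280, 276, -42], "yaw": 0.24}
    - {"hand": -1, "delta_pos": [-280, 276, -42], "yaw": 0.24}
    - {"hand": -1, "delta_pos": [-280, 276, -42], "yaw": 0.24}
    - {"hand": -1, "delta_pos": [-280, 276, -42], "yaw": 0.24}
    - {"hand": -1, "delta_pos": [-280, 276, -42], "yaw": 0.24}
    - {"hand": -1, "delta_pos": [-280, 276, -42], "yaw": 0.24}
    - {"hand": -1, "delta_pos": [-280, 276, -42], "yaw": 0.24}
    - {"hand": -1, "delta_pos": [-280, 276, -42], "yaw": 0.24}
    - {"hand": -1, "delta_pos": [-280, 276, -42], "yaw": 0.24}
    - {"hand": -1, "delta_pos": [-280, 276, -42], "yaw": 0.24}
    - {"hand": -1, "delta_pos": [-280, 276, -42], "yaw": 0.24}

```text
clock: 2.5
position: [400.6, -199.2, 261.1]
ee_rot: [-0.097, 0.995, -0.0, 0.0]
contact_force: [0.4, 0.3, -0.7]
gripper_width: 0.1
grasp_force: 0.0
```

```bash
cat >> h.py <<'E'
from bench import imaging,nets
import cv2,pickle
def shot(c,name):
    im=imaging.get_image(c); pickle.dump(im,open(f'pics/{name}.pkl','wb')); cv2.imwrite(f'pics/{name}.png',im['pixels'][:,:,::-1]); return Cam(im,c=='wrist')
def load(name,fish=False): return Cam(pickle.load(open(f'pics/{name}.pkl','rb')),fish)
def pin(cam,c,q,z=None,n=3,f=nets.pinpoint):
    for d in f(c,q)[:n]: print(q,np.round(d['location'],1),round(d['score'],2),'' if z is None else cam.atz(d['location'],z).round(1))
E
python3 - <<'E'
from h import *
w=shot('wrist','w1'); print(w.K,w.p.round(1))
for q,z in(('raised_screw_top',66),('enclosure',0),('screw_1',50),('solder_reel',0),('holster_mouth',106),('driver_butt',157)): pin(w,'wrist',q,z,4)
go(440,340,200,101)
E
```

```text
[297.3186396354542, 297.3186396354542, 257.5628699077852, 188.00084539791425] [ 323.1 -214.2  416.3]
raised_screw_top [230.6 196.7] 0.58 [ 509.9 -259.7   66. ]
enclosure [199.2 244.4] 0.98 [ 478.2 -203.4    0. ]
screw_1 [200.8 245.7] 0.59 [ 461.4 -202.6   50. ]
screw_1 [200.  281.4] 0.56 [ 451.3 -156.7   50. ]
screw_1 [181.3 204.9] 0.37 [ 445.2 -259.7   50. ]
solder_reel [173.  333.9] 0.71 [412.4 -80.8   0. ]
solder_reel [181.  205.8] 0.57 [ 461.1 -264.6    0. ]
holster_mouth [283.2 475.6] 0.75 [515.6 187.6 106. ]
holster_mouth [267.5 437.4] 0.71 [491.8  83.6 106. ]
driver_butt [275.1 497.1] 0.85 [469.3 162.1 157. ]
pos [ 399.8 -201.   260.5] yang 100.8 tilt 0.0 -> delta [-141.1  523.8   60.5] yaw -0.003 clock 2.85 F [-0.1  0.  -1.4] w 0.2 g 0.0 j [-0.1   0.05 -0.33  0.   -1.2  -1.28]
```

View pics/w1.png

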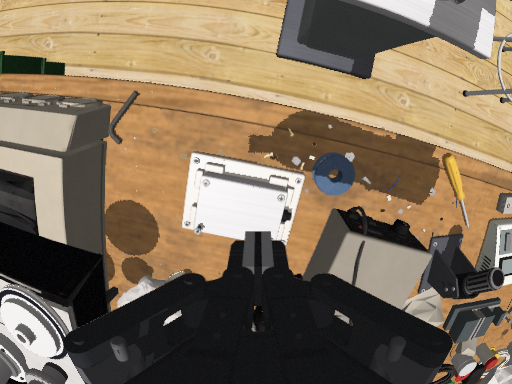

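Emit:
apply_moves:
  rows:
    - {"hand": -1, "delta_pos": [-141, 524, 60], "yaw": 0}
    - {"hand": -1, "delta_pos": [-141, 524, 60], "yaw": 0}
    - {"hand": -1, "delta_pos": [-141, 524, 60], "yaw": 0}
    - {"hand": -1, "delta_pos": [-141, 524, 60], "yaw": 0}
    - {"hand": -1, "delta_pos": [-141, 524, 60], "yaw": 0}
    - {"hand": -1, "delta_pos": [-141, 524, 60], "yaw": 0}
    - {"hand": -1, "delta_pos": [-141, 524, 60], "yaw": 0}
    - {"hand": -1, "delta_pos": [-141, 524, 60], "yaw": 0}
    - {"hand": -1, "delta_pos": [-141, 524, 60], "yaw": 0}
    - {"hand": -1, "delta_pos": [-141, 524, 60], "yaw": 0}
    - {"hand": -1, "delta_pos": [-141, 524, 60], "yaw": 0}
    - {"hand": -1, "delta_pos": [-141, 524, 60], "yaw": 0}

```text
clock: 3.85
position: [436.1, 297.1, 205.5]
ee_rot: [-0.095, 0.995, -0.0, 0.0]
contact_force: [0.7, -1.3, 0.6]
gripper_width: -0.2
grasp_force: 0.0
```

Run:
```python
from h import *
go(440,340,200,101)
w=shot('wrist','w2'); print(w.p.round(1))
for q,z in(('wake_key_top',49),('program_key_top',49),('confirm_key_top',49),('holster_mouth',106),('driver_butt',157)): pin(w,'wrist',q,z,3)
```

```text
pos [436.1 297.1 205.5] yang 100.9 tilt 0.0 -> delta [-12.   41.4   5.5] yaw -0.002 clock 3.85 F [ 0.7 -1.3  0.6] w -0.2 g 0.0 j [ 0.91  0.23 -0.25  0.   -1.09 -2.29]
[358.6 282.4 360.7]
wake_key_top [185.  321.8] 0.78 [441.8 371.9  49. ]
program_key_top [181.6 294. ] 0.7 [443.9 340.1  49. ]
program_key_top [109.7 152.8] 0.35 [392.7 174.1  49. ]
confirm_key_top [183.5 255.4] 0.93 [454.1 298.7  49. ]
confirm_key_top [198.  283.9] 0.42 [464.8 333.2  49. ]
holster_mouth [236.3 130.3] 0.96 [516.4 179.8 106. ]
driver_butt [214.  102.5] 0.89 [470.1 174.3 157. ]
```

View pics/w2.png

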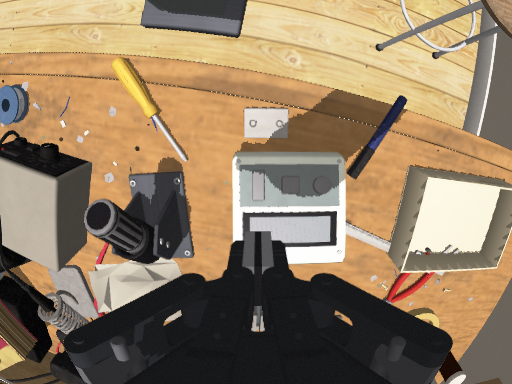

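Run:
```python
from h import *
go(437,371,88,101)
```

```text
pos [436.  294.5 205.6] yang 100.9 tilt 0.0 -> delta [-15.4  75.  117.6] yaw -0.002 clock 4.15 F [-0.1  0.7  0.7] w 0.2 g 0.0 j [ 0.9   0.23 -0.25  0.   -1.09 -2.28]
```

Emit:
apply_moves:
  rows:
    - {"hand": -1, "delta_pos": [-15, 75, 0], "yaw": 0}
    - {"hand": -1, "delta_pos": [-15, 75, 30], "yaw": 0}
    - {"hand": -1, "delta_pos": [-15, 75, 60], "yaw": 0}
    - {"hand": -1, "delta_pos": [-15, 75, 90], "yaw": 0}
    - {"hand": -1, "delta_pos": [-15, 75, 117], "yaw": 0}
    - {"hand": -1, "delta_pos": [-15, 75, 117], "yaw": 0}
    - {"hand": -1, "delta_pos": [-15, 75, 117], "yaw": 0}

```text
clock: 4.73
position: [436.7, 370.3, 88.6]
ee_rot: [-0.095, 0.996, -0.001, -0.001]
contact_force: [0.6, 0.0, 1.0]
gripper_width: -0.0
grasp_force: 0.0
```

Run:
```python
from h import *
go(437,371,80,101)
w=shot('wrist','w3')
for q,z in(('wake_key_top',49),('program_key_top',49),('confirm_key_top',49)): pin(w,'wrist',q,z,2)
A=shot('scene','s3'); 
cv2.imwrite('pics/s3c.png',cv2.resize(cv2.imread('pics/s3.png')[230:350,130:270],None,fx=4,fy=4,interpolation=cv2.INTER_CUBIC))
```

```text
pos [436.7 370.3  88.6] yang 100.9 tilt 0.1 -> delta [-0.4  0.6  8.6] yaw -0.003 clock 4.73 F [0.6 0.  1. ] w -0.0 g 0.0 j [ 0.99  0.42 -0.29  0.   -0.86 -2.37]
wake_key_top [217.  257.1] 0.88 [443.3 371.6  49. ]
program_key_top [212.8 205.5] 0.78 [447.2 334.6  49. ]
confirm_key_top [212.4 160.6] 0.73 [453.8 301.2  49. ]
```

View pics/s3c.png

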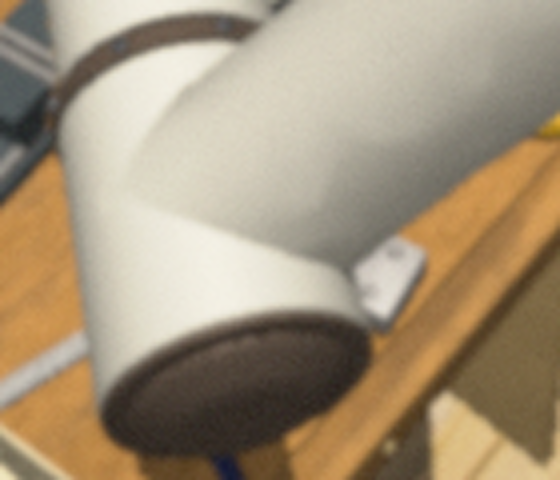

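Emit:
apply_moves:
  rows:
    - {"hand": -1, "delta_pos": [0, 0, 4], "yaw": 0}
    - {"hand": -1, "delta_pos": [0, 0, 8], "yaw": 0}
    - {"hand": -1, "delta_pos": [0, 0, 10], "yaw": 0}
    - {"hand": -1, "delta_pos": [0, 0, 10], "yaw": 0}

```text
clock: 5.32
position: [436.1, 371.6, 78.1]
ee_rot: [-0.095, 0.995, -0.0, -0.0]
contact_force: [-0.2, -0.2, 0.6]
gripper_width: 0.0
grasp_force: 0.0
```

Emit:
apply_moves:
  rows:
    - {"hand": -1, "delta_pos": [0, 0, 2], "yaw": 0}
    - {"hand": -1, "delta_pos": [0, 0, 2], "yaw": 0}

```text
clock: 5.48
position: [436.3, 371.9, 76.3]
ee_rot: [-0.095, 0.995, -0.0, -0.0]
contact_force: [0.2, -0.1, -0.0]
gripper_width: 0.1
grasp_force: 0.0
```

Emit:
apply_moves:
  rows:
    - {"hand": -1, "delta_pos": [0, 0, 1.5], "yaw": 0}
    - {"hand": -1, "delta_pos": [0, 0, 1.5], "yaw": 0}

```text
clock: 5.65
position: [436.4, 371.9, 75.0]
ee_rot: [-0.095, 0.995, -0.0, -0.0]
contact_force: [-0.2, 0.6, -0.2]
gripper_width: 0.1
grasp_force: 0.0
```

Emit:
apply_moves:
  rows:
    - {"hand": -1, "delta_pos": [0, 0, 1.5], "yaw": 0}
    - {"hand": -1, "delta_pos": [0, 0, 1.5], "yaw": 0}

```text
clock: 5.82
position: [436.4, 371.9, 73.5]
ee_rot: [-0.095, 0.995, -0.0, -0.0]
contact_force: [-1.0, 0.0, -0.1]
gripper_width: 0.0
grasp_force: 0.0
```

Emit:
apply_moves:
  rows:
    - {"hand": -1, "delta_pos": [0, 0, 1.5], "yaw": 0}
    - {"hand": -1, "delta_pos": [0, 0, 1.5], "yaw": 0}

```text
clock: 5.98
position: [436.3, 371.9, 72.0]
ee_rot: [-0.095, 0.995, -0.0, -0.0]
contact_force: [0.4, -0.5, 0.2]
gripper_width: -0.1
grasp_force: 0.0
```

Emit:
apply_moves:
  rows:
    - {"hand": -1, "delta_pos": [0, 0, 1.5], "yaw": 0}
    - {"hand": -1, "delta_pos": [0, 0, 1.5], "yaw": 0}

```text
clock: 6.15
position: [436.3, 371.9, 70.5]
ee_rot: [-0.095, 0.995, -0.0, -0.0]
contact_force: [0.5, -0.3, 0.6]
gripper_width: -0.2
grasp_force: 0.0
```

Emit:
apply_moves:
  rows:
    - {"hand": -1, "delta_pos": [0, 0, 1.5], "yaw": 0}
    - {"hand": -1, "delta_pos": [0, 0, 1.5], "yaw": 0}

```text
clock: 6.32
position: [436.4, 371.9, 69.0]
ee_rot: [-0.095, 0.995, -0.0, -0.0]
contact_force: [-0.2, 0.0, 0.5]
gripper_width: 0.0
grasp_force: 0.0
```

Emit:
apply_moves:
  rows:
    - {"hand": -1, "delta_pos": [0, 0, 1.5], "yaw": 0}
    - {"hand": -1, "delta_pos": [0, 0, 1.5], "yaw": 0}

```text
clock: 6.48
position: [436.3, 371.9, 67.5]
ee_rot: [-0.095, 0.995, -0.0, -0.0]
contact_force: [-1.2, 0.7, 0.4]
gripper_width: 0.0
grasp_force: 0.0
```

Emit:
apply_moves:
  rows:
    - {"hand": -1, "delta_pos": [0, 0, 1.5], "yaw": 0}
    - {"hand": -1, "delta_pos": [0, 0, 1.5], "yaw": 0}

```text
clock: 6.65
position: [436.3, 371.9, 66.0]
ee_rot: [-0.095, 0.995, -0.0, -0.0]
contact_force: [0.6, 0.1, 0.6]
gripper_width: -0.2
grasp_force: 0.0
```

Run:
```python
from h import *
a=load('w2',True);b=load('w3',True);A,B=cams0()
for n,x,y,sA,sB in(('wake',[185,321.5],[217,257],[303.3,187.7],[260,154]),('prog',[184,290],[212.8,205.5],[290.7,196],[254,165.7]),('conf',[184.5,257],[212.4,160.6],[278.3,204.3],[249,177.3])):
    print(n,tri([(a,x),(b,y)]).round(1),tri([(a,x),(b,y),(A,sA),(B,sB)]).round(1))
w=shot('wrist','w4')
cv2.imwrite('pics/w4c.png',cv2.resize(cv2.imread('pics/w4.png')[150:290,130:380],None,fx=3,fy=3,interpolation=cv2.INTER_CUBIC))
print(w.proj([[436.3,371.9,41],[436.3,371.9,66]]))
```

```text
wake [441.4 370.9  52.3] [442.2 371.7  44.8]
prog [445.8 335.3  53.3] [447.4 335.8  46.8]
conf [455.3 300.7  46.8] [455.2 300.   44.9]
[[216.45341591 257.03082997]
 [233.54886836 257.01279146]]
```

View pics/w4c.png

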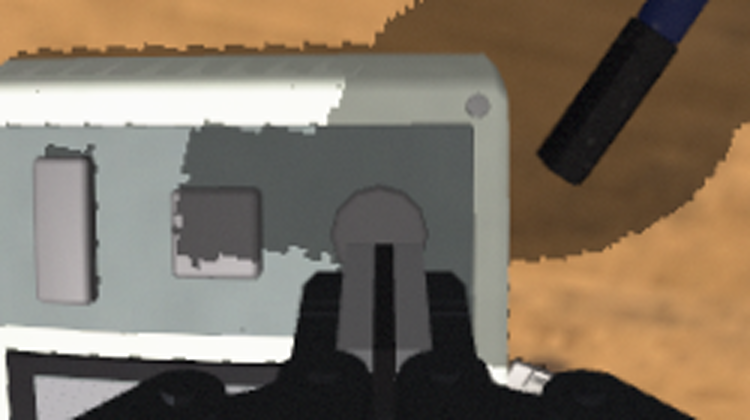

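Emit:
apply_moves:
  rows:
    - {"hand": -1, "delta_pos": [0, 0, 1.5], "yaw": 0}
    - {"hand": -1, "delta_pos": [0, 0, 1.5], "yaw": 0}

```text
clock: 6.87
position: [436.4, 371.9, 64.5]
ee_rot: [-0.095, 0.995, -0.0, -0.0]
contact_force: [0.1, 0.4, -0.4]
gripper_width: -0.1
grasp_force: 0.0
```

Emit:
apply_moves:
  rows:
    - {"hand": -1, "delta_pos": [0, 0, 1.5], "yaw": 0}
    - {"hand": -1, "delta_pos": [0, 0, 1.5], "yaw": 0}

```text
clock: 7.03
position: [436.3, 371.9, 63.0]
ee_rot: [-0.095, 0.995, -0.0, -0.0]
contact_force: [-0.2, -0.7, 0.7]
gripper_width: 0.2
grasp_force: 0.0
```

Run:
```python
from h import *
w=load('w4',True); print(w.p,w.atz([228,256],47),w.atz([231.7,257],41),w.atz([231.7,257],66))
print(w.proj([[442,372,47],[425.5,371,41],[425.5,371,66],[447,373,41]]).round(1))
s=read_state();print(s['position'],R.from_quat(s['ee_rot']).as_matrix().round(3))
```

```text
[359.0039242  357.15690123 221.25002442] [441.90657722 372.29637975  47.        ] [447.36934122 374.00121984  41.        ] [435.11339045 371.66497624  66.        ]
[[228.  255.5]
 [201.2 258.8]
 [216.7 259. ]
 [231.  255.6]]
[436.32358883 371.85956485  62.96701563] [[-0.982 -0.19  -0.   ]
 [-0.19   0.982 -0.   ]
 [ 0.    -0.    -1.   ]]
```

Emit:
apply_moves:
  rows:
    - {"hand": -1, "delta_pos": [0, 0, 2], "yaw": 0}
    - {"hand": -1, "delta_pos": [0, 0, 2], "yaw": 0}

```text
clock: 7.2
position: [436.3, 371.8, 60.9]
ee_rot: [-0.095, 0.995, -0.0, -0.0]
contact_force: [0.8, 0.6, 0.0]
gripper_width: -0.0
grasp_force: 0.0
```

Emit:
apply_moves:
  rows:
    - {"hand": -1, "delta_pos": [0, 0, 2], "yaw": 0}
    - {"hand": -1, "delta_pos": [0, 0, 2], "yaw": 0}

```text
clock: 7.37
position: [436.3, 371.8, 58.9]
ee_rot: [-0.095, 0.995, -0.0, -0.0]
contact_force: [-0.2, 0.7, -0.7]
gripper_width: -0.1
grasp_force: 0.0
```

Emit:
apply_moves:
  rows:
    - {"hand": -1, "delta_pos": [0, 0, 2], "yaw": 0}
    - {"hand": -1, "delta_pos": [0, 0, 2], "yaw": 0}

```text
clock: 7.53
position: [436.3, 371.8, 56.9]
ee_rot: [-0.095, 0.995, -0.0, -0.0]
contact_force: [-1.2, -0.3, 0.1]
gripper_width: 0.0
grasp_force: 0.0
```

Run:
```python
from h import *
w=shot('wrist','w5');B=shot('side','d5')
a=cv2.resize(cv2.imread('pics/w5.png')[140:300,170:340],None,fx=3,fy=3,interpolation=cv2.INTER_CUBIC)[:480]
b=cv2.resize(cv2.imread('pics/d5.png')[200:296,110:200],(285,304),interpolation=cv2.INTER_CUBIC); b=cv2.copyMakeBorder(b,0,480-304,0,0,cv2.BORDER_CONSTANT)
cv2.imwrite('pics/m5.png',np.hstack([a,b])); print(a.shape,b.shape)
```

```text
(480, 510, 3) (480, 285, 3)
```

View pics/m5.png

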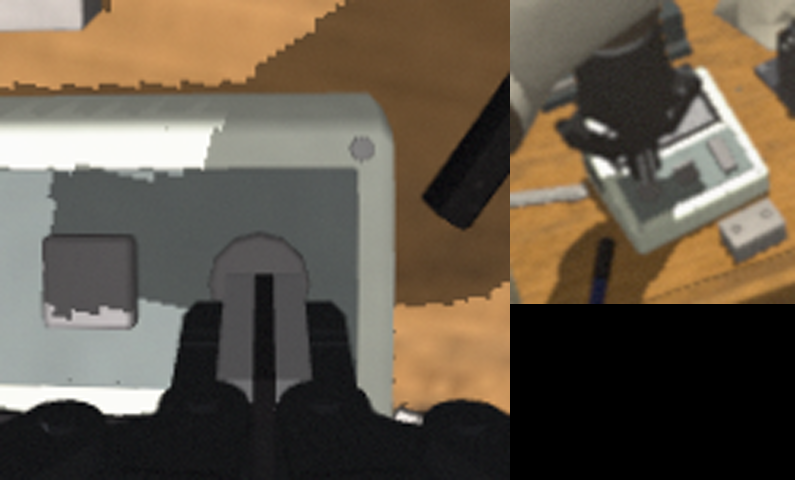

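Run:
```python
from h import *
w=load('w5',True);B=load('d5')
X=tri([(w,[231,257.7]),(B,[257.5,153.6])]);print(X,w.proj(X),B.proj(X), B.proj([[442,372,47],[436,372,32],[436,372,57]]),w.proj([[442,372,47]]))
```

```text
[430.08883606 371.53149545  66.66237606] [[231.63625754 258.5579007 ]] [[257.53403652 153.81446906]] [[259.28380994 153.61534494]
 [264.33181646 154.96423022]
 [258.41360027 153.62567472]] [[234.47935144 255.51752388]]
```

Emit:
apply_moves:
  rows:
    - {"hand": -1, "delta_pos": [0, 0, 2], "yaw": 0}
    - {"hand": -1, "delta_pos": [0, 0, 2], "yaw": 0}

```text
clock: 7.8
position: [436.3, 371.9, 55.0]
ee_rot: [-0.095, 0.995, -0.0, -0.0]
contact_force: [-0.5, 0.2, 0.1]
gripper_width: -0.3
grasp_force: 0.0
```

Emit:
apply_moves:
  rows:
    - {"hand": -1, "delta_pos": [0, 0, 2], "yaw": 0}
    - {"hand": -1, "delta_pos": [0, 0, 2], "yaw": 0}

```text
clock: 7.97
position: [436.3, 371.8, 52.9]
ee_rot: [-0.095, 0.995, -0.0, -0.0]
contact_force: [-0.7, 0.4, 0.3]
gripper_width: -0.4
grasp_force: 0.0
```

Emit:
apply_moves:
  rows:
    - {"hand": -1, "delta_pos": [0, 0, 2], "yaw": 0}
    - {"hand": -1, "delta_pos": [0, 0, 2], "yaw": 0}

```text
clock: 8.13
position: [436.3, 371.8, 50.9]
ee_rot: [-0.095, 0.995, -0.0, -0.0]
contact_force: [-0.6, 0.3, 0.3]
gripper_width: -0.0
grasp_force: 0.0
```

Emit:
apply_moves:
  rows:
    - {"hand": -1, "delta_pos": [0, 0, 2], "yaw": 0}
    - {"hand": -1, "delta_pos": [0, 0, 2], "yaw": 0}

```text
clock: 8.3
position: [436.3, 371.8, 48.9]
ee_rot: [-0.095, 0.995, -0.0, -0.0]
contact_force: [0.5, -0.3, -0.1]
gripper_width: -0.1
grasp_force: 0.0
```

Emit:
apply_moves:
  rows:
    - {"hand": -1, "delta_pos": [0, 0, 2], "yaw": 0}
    - {"hand": -1, "delta_pos": [0, 0, 2], "yaw": 0}

```text
clock: 8.47
position: [436.3, 371.8, 46.9]
ee_rot: [-0.095, 0.995, -0.0, -0.0]
contact_force: [-0.7, 0.3, -0.8]
gripper_width: 0.1
grasp_force: 0.0
```

Emit:
apply_moves:
  rows:
    - {"hand": -1, "delta_pos": [0, 0, 2], "yaw": 0}
    - {"hand": -1, "delta_pos": [0, 0, 2], "yaw": 0}

```text
clock: 8.63
position: [436.3, 371.8, 44.9]
ee_rot: [-0.095, 0.995, -0.0, -0.0]
contact_force: [0.2, -1.0, 0.0]
gripper_width: 0.2
grasp_force: 0.0
```

Run:
```python
from h import *
w=shot('wrist','w6');B=shot('side','d6');print(w.p)
a=cv2.resize(cv2.imread('pics/w6.png')[140:300,170:340],None,fx=3,fy=3,interpolation=cv2.INTER_CUBIC)[:480]
b=cv2.resize(cv2.imread('pics/d6.png')[210:290,130:178],(288,480),interpolation=cv2.INTER_CUBIC)
cv2.imwrite('pics/m6.png',np.hstack([a,b]))
```

```text
[358.9820012  357.13106137 200.17379322]
```

View pics/m6.png

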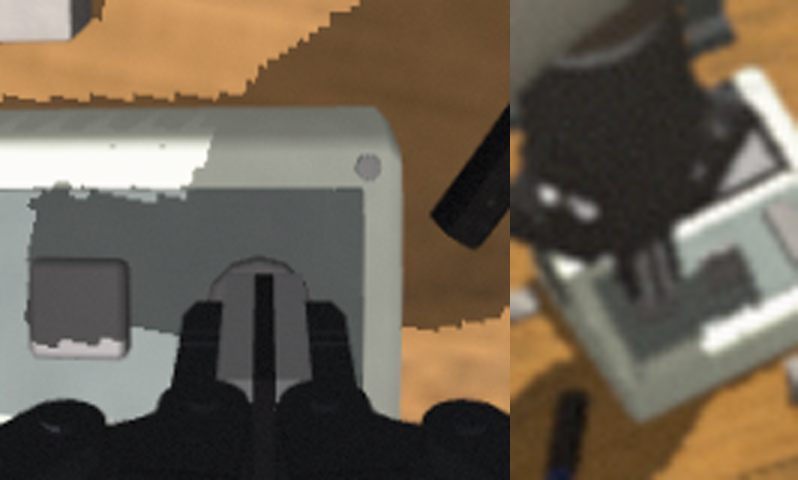

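Run:
```python
from h import *
w=load('w6',True);B=load('d6')
X=tri([(w,[231,257.7]),(B,[261.7,153.3])]);print(X)
s=read_state();r=R.from_quat(s['ee_rot'])
for z in (0,-10,-5,5,10,15,20,25):
    for x in(0,11): print(z,x,w.proj(s['position']+r.apply([x,0,z])).round(1))
# camera in tool frame
print(r.inv().apply(w.p-s['position']), (r.inv()*w.R).as_matrix().round(3))
```

```text
[435.98951885 373.4373324   43.52959717]
0 0 [[234.  257.1]]
0 11 [[216.8 257.1]]
-10 0 [[242.2 257.1]]
-10 11 [[224.2 257.1]]
-5 0 [[238.  257.1]]
-5 11 [[220.4 257.1]]
5 0 [[230.2 257.1]]
5 11 [[213.3 257.1]]
10 0 [[226.6 257.1]]
10 11 [[210.1 257.1]]
15 0 [[223.2 257.1]]
15 11 [[207.  257.1]]
20 0 [[219.9 257.1]]
20 11 [[204.  257.1]]
25 0 [[216.8 257.1]]
25 11 [[201.2 257.1]]
[ 7.88731205e+01  9.44589575e-02 -1.55021243e+02] [[-0.001 -0.95  -0.311]
 [ 1.    -0.001  0.001]
 [-0.001 -0.311  0.95 ]]
```

Emit:
apply_moves:
  rows:
    - {"hand": -1, "delta_pos": [0, 0, 2], "yaw": 0}
    - {"hand": -1, "delta_pos": [0, 0, 2], "yaw": 0}

```text
clock: 8.9
position: [436.3, 371.9, 43.0]
ee_rot: [-0.095, 0.995, -0.0, -0.0]
contact_force: [-0.0, -0.5, 0.2]
gripper_width: -0.1
grasp_force: 0.0
```

Emit:
apply_moves:
  rows:
    - {"hand": -1, "delta_pos": [0, 0, 2], "yaw": 0}
    - {"hand": -1, "delta_pos": [0, 0, 2], "yaw": 0}

```text
clock: 9.07
position: [436.3, 371.8, 40.9]
ee_rot: [-0.095, 0.995, -0.0, -0.0]
contact_force: [-0.2, -1.1, -1.2]
gripper_width: -0.1
grasp_force: 0.0
```

Emit:
apply_moves:
  rows:
    - {"hand": -1, "delta_pos": [0, 0, 2], "yaw": 0}
    - {"hand": -1, "delta_pos": [0, 0, 2], "yaw": 0}

```text
clock: 9.23
position: [436.3, 371.8, 38.9]
ee_rot: [-0.095, 0.995, -0.0, -0.0]
contact_force: [-0.2, 0.4, 0.3]
gripper_width: -0.4
grasp_force: 0.0
```

Emit:
apply_moves:
  rows:
    - {"hand": -1, "delta_pos": [0, 0, 2], "yaw": 0}
    - {"hand": -1, "delta_pos": [0, 0, 2], "yaw": 0}

```text
clock: 9.4
position: [436.6, 372.1, 37.2]
ee_rot: [-0.095, 0.995, 0.0, 0.0]
contact_force: [-1.1, -0.5, 1.6]
gripper_width: 0.1
grasp_force: 0.7
```

Emit:
apply_moves:
  rows:
    - {"hand": -1, "delta_pos": [0, 0, 2], "yaw": 0}
    - {"hand": -1, "delta_pos": [0, 0, 2], "yaw": 0}

```text
clock: 9.57
position: [436.9, 372.3, 35.5]
ee_rot: [-0.095, 0.995, 0.0, 0.0]
contact_force: [0.2, -0.3, 2.9]
gripper_width: -0.2
grasp_force: 1.4
```

Run:
```python
from h import *
w=shot('wrist','w7');B=shot('side','d7');A=shot('scene','s7');print(w.p)
a=cv2.resize(cv2.imread('pics/w7.png')[170:280,200:310],None,fx=4,fy=4,interpolation=cv2.INTER_CUBIC)
b=cv2.resize(cv2.imread('pics/d7.png')[220:290,130:180],(314,440),interpolation=cv2.INTER_CUBIC)
cv2.imwrite('pics/m7.png',np.hstack([a,b]))
```

```text
[359.3711392  357.41186859 190.70709217]
```

View pics/m7.png

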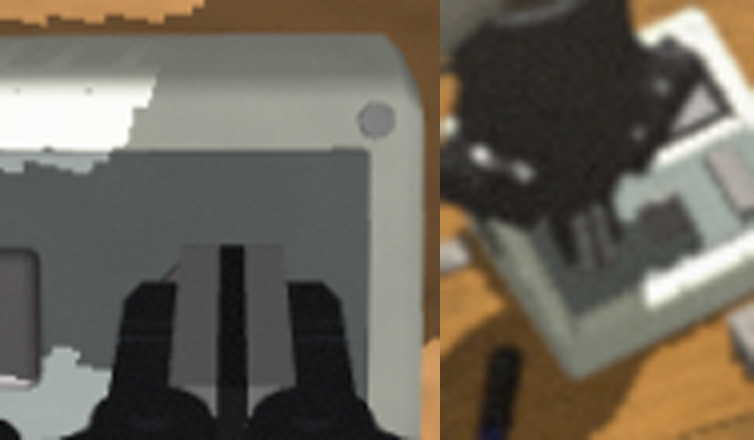

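Emit:
apply_moves:
  rows:
    - {"hand": -1, "delta_pos": [0, 0, 1.5], "yaw": 0}
    - {"hand": -1, "delta_pos": [0, 0, 1.5], "yaw": 0}

```text
clock: 9.88
position: [437.0, 372.4, 34.1]
ee_rot: [-0.095, 0.995, 0.0, 0.001]
contact_force: [0.5, -0.3, 5.4]
gripper_width: -0.1
grasp_force: 1.9
```

Emit:
apply_moves:
  rows:
    - {"hand": -1, "delta_pos": [0, 0, 1.5], "yaw": 0}
    - {"hand": -1, "delta_pos": [0, 0, 1.5], "yaw": 0}

```text
clock: 10.05
position: [437.1, 372.5, 32.9]
ee_rot: [-0.096, 0.995, 0.0, 0.001]
contact_force: [1.1, -0.9, 6.8]
gripper_width: 0.1
grasp_force: 2.6
```

Emit:
apply_moves:
  rows:
    - {"hand": -1, "delta_pos": [0, 0, 1.5], "yaw": 0}
    - {"hand": -1, "delta_pos": [0, 0, 1.5], "yaw": 0}

```text
clock: 10.22
position: [437.2, 372.6, 32.7]
ee_rot: [-0.096, 0.995, 0.0, 0.001]
contact_force: [-1.0, -2.4, 12.3]
gripper_width: -0.4
grasp_force: 6.2
```

Emit:
apply_moves:
  rows:
    - {"hand": -1, "delta_pos": [0, 0, 1.5], "yaw": 0}
    - {"hand": -1, "delta_pos": [0, 0, 1.5], "yaw": 0}

```text
clock: 10.38
position: [437.3, 372.7, 32.4]
ee_rot: [-0.096, 0.995, 0.0, 0.001]
contact_force: [-2.6, -2.6, 19.6]
gripper_width: -0.2
grasp_force: 9.8
```

Emit:
apply_moves:
  rows:
    - {"hand": -1, "delta_pos": [0, 0, -22], "yaw": 0}
    - {"hand": -1, "delta_pos": [0, 0, -22], "yaw": 0}
    - {"hand": -1, "delta_pos": [0, -36, -22], "yaw": 0}
    - {"hand": -1, "delta_pos": [0, -36, -22], "yaw": 0}
    - {"hand": -1, "delta_pos": [0, -36, -14], "yaw": 0}
    - {"hand": -1, "delta_pos": [0, -36, -10], "yaw": 0}
    - {"hand": -1, "delta_pos": [0, -36, -7], "yaw": 0}
    - {"hand": -1, "delta_pos": [0, -36, -5], "yaw": 0}
    - {"hand": -1, "delta_pos": [0, -36, -3.5], "yaw": 0}
    - {"hand": -1, "delta_pos": [0, -36, -2], "yaw": 0}
    - {"hand": -1, "delta_pos": [0, -36, -2], "yaw": 0}

```text
clock: 11.3
position: [443.5, 336.8, 32.5]
ee_rot: [-0.096, 0.995, -0.0, 0.0]
contact_force: [-0.9, -4.0, 10.7]
gripper_width: -0.1
grasp_force: 5.0
```

Emit:
apply_moves:
  rows:
    - {"hand": -1, "delta_pos": [0, 0, 1.5], "yaw": 0}
    - {"hand": -1, "delta_pos": [0, 0, 1.5], "yaw": 0}

```text
clock: 11.47
position: [443.6, 336.8, 32.3]
ee_rot: [-0.096, 0.995, -0.0, 0.0]
contact_force: [-3.4, -4.3, 16.5]
gripper_width: -0.2
grasp_force: 8.7
```

Bottomed out the same way. Next the long key, by the same moves.

Emit:
apply_moves:
  rows:
    - {"hand": -1, "delta_pos": [0, 0, -22], "yaw": 0}
    - {"hand": -1, "delta_pos": [0, 0, -22], "yaw": 0}
    - {"hand": -1, "delta_pos": [0, -36, -22], "yaw": 0}
    - {"hand": -1, "delta_pos": [0, -36, -22], "yaw": 0}
    - {"hand": -1, "delta_pos": [0, -36, -14], "yaw": 0}
    - {"hand": -1, "delta_pos": [0, -36, -10], "yaw": 0}
    - {"hand": -1, "delta_pos": [0, -36, -7], "yaw": 0}
    - {"hand": -1, "delta_pos": [0, -36, -5], "yaw": 0}
    - {"hand": -1, "delta_pos": [0, -36, -3.5], "yaw": 0}
    - {"hand": -1, "delta_pos": [0, -36, -2], "yaw": 0}
    - {"hand": -1, "delta_pos": [0, -36, -2], "yaw": 0}

```text
clock: 12.38
position: [450.7, 302.0, 32.7]
ee_rot: [-0.096, 0.995, 0.0, 0.001]
contact_force: [0.1, -0.9, 7.6]
gripper_width: -0.1
grasp_force: 3.3
```

Emit:
apply_moves:
  rows:
    - {"hand": -1, "delta_pos": [0, 0, 1.5], "yaw": 0}
    - {"hand": -1, "delta_pos": [0, 0, 1.5], "yaw": 0}

```text
clock: 12.55
position: [450.8, 302.1, 32.4]
ee_rot: [-0.096, 0.995, 0.0, 0.001]
contact_force: [-2.0, -3.8, 14.7]
gripper_width: -0.1
grasp_force: 7.1
```

Emit:
apply_moves:
  rows:
    - {"hand": -1, "delta_pos": [0, 0, -40], "yaw": 0}
    - {"hand": -1, "delta_pos": [0, 0, -80], "yaw": 0}
    - {"hand": 1, "delta_pos": [0, 0, -120], "yaw": 0}
    - {"hand": 1, "delta_pos": [0, 0, -160], "yaw": -0.1}
    - {"hand": 1, "delta_pos": [40, -20, -190], "yaw": -0.1}
    - {"hand": 1, "delta_pos": [70, -40, -190], "yaw": -0.1}
    - {"hand": 1, "delta_pos": [70, -40, -190], "yaw": -0.1}
    - {"hand": 1, "delta_pos": [70, -40, -190], "yaw": -0.1}

```text
clock: 13.22
position: [387.3, 247.8, 221.0]
ee_rot: [-0.145, 0.989, 0.001, 0.0]
contact_force: [0.1, 0.8, 0.7]
gripper_width: 72.2
grasp_force: 0.0
```

Run:
```python
from h import *
go(400,170,220,107)
w=shot('wrist','w8'); B=shot('side','d8')
for q,z in(('holster_mouth',106),('driver_butt',157),('holster',0)): pin(w,'wrist',q,z,2); pin(B,'side',q,z,2)
```

```text
pos [387.3 247.8 221. ] yang 106.7 tilt 0.1 -> delta [ 10.2 -78.1   0.9] yaw -0.005 clock 13.22 F [0.1 0.8 0.7] w 72.2 g 0.0 j [ 0.92  0.1  -0.37 -0.   -1.1  -2.2 ]
holster_mouth [206.2 211. ] 0.97 [519.5 170.7 106. ]
driver_butt [253.2 146.5] 0.91 [467.9 168.5 157. ]
driver_butt [200.1 213.9] 0.6 [486.5 170.3 157. ]
holster [245.6 186.1] 0.63 [545.3 186.3  -0. ]
```

Emit:
apply_moves:
  rows:
    - {"hand": 1, "delta_pos": [10, -78, 0], "yaw": 0}
    - {"hand": 1, "delta_pos": [10, -78, 0], "yaw": 0}
    - {"hand": 1, "delta_pos": [10, -78, 0], "yaw": 0}
    - {"hand": 1, "delta_pos": [10, -78, 0], "yaw": 0}

```text
clock: 13.95
position: [402.1, 170.0, 220.0]
ee_rot: [-0.143, 0.99, -0.0, -0.0]
contact_force: [0.2, -0.2, -0.1]
gripper_width: 85.3
grasp_force: 0.0
```

Run:
```python
from h import *
w=shot('wrist','w9')
def loc(c,q): 
    d=nets.pinpoint(c,q); return d[0]['location'] if d else None
W={q:loc('wrist',q) for q in('holster_mouth','driver_butt','holster')}
A,B=cams0(); w8=load('w8',True); w2=load('w2',True)
print(W)
b=[(w8,[253.2,146.5]),(w,W['driver_butt']),(w2,[214,102.5]),(B,[203.3,216.3]),(A,[214,230.7])]
m=[(w8,[999,999])]
X=tri(b);print('butt',X.round(1),[np.round(c.proj(X)[0]-p,1) for c,p in b]); print('wrist only',tri(b[:3]).round(1))
m=[(w,W['holster_mouth']),(w2,[236.3,130.3]),(B,[206.5,211.5])]
X=tri(m);print('mouth',X.round(1),[np.round(c.proj(X)[0]-p,1) for c,p in m])
if W['holster'] is not None: print('hol',w.atz(W['holster'],0))
im=cv2.imread('pics/w9.png'); p=W['driver_butt']; r,c=int(p[0])-60,int(p[1])-90
r=max(r,0);c=max(c,0);print('crop',r,c)
cv2.imwrite('pics/w9c.png',cv2.resize(im[r:r+150,c:c+200],None,fx=4,fy=4,interpolation=cv2.INTER_CUBIC))
go(450,170,220,107)
```

```text
{'holster_mouth': [273.1, 236.8], 'driver_butt': [267.2, 231.6], 'holster': [251.6, 241.1]}
butt [475.1 167.6 151.1] [array([2.9, 0.3]), array([ 0.2, -0.1]), array([ 1. , -3.5]), array([0.6, 0. ]), array([1.2, 0.3])]
wrist only [476.7 167.3 146. ]
mouth [511.1 177.3 110.6] [array([ 2.4, -1.9]), array([-3. , -3.8]), array([ 1. , -1.8])]
hol [544.21262422 187.58534657   0.        ]
crop 207 141
pos [401.9 172.  220.1] yang 106.7 tilt 0.0 -> delta [-45.5 -15.7   0.1] yaw -0.005 clock 14.15 F [0.5 0.2 0. ] w 85.4 g 0.0 j [ 0.78  0.06 -0.42 -0.   -1.09 -2.06]
```

View pics/w9c.png

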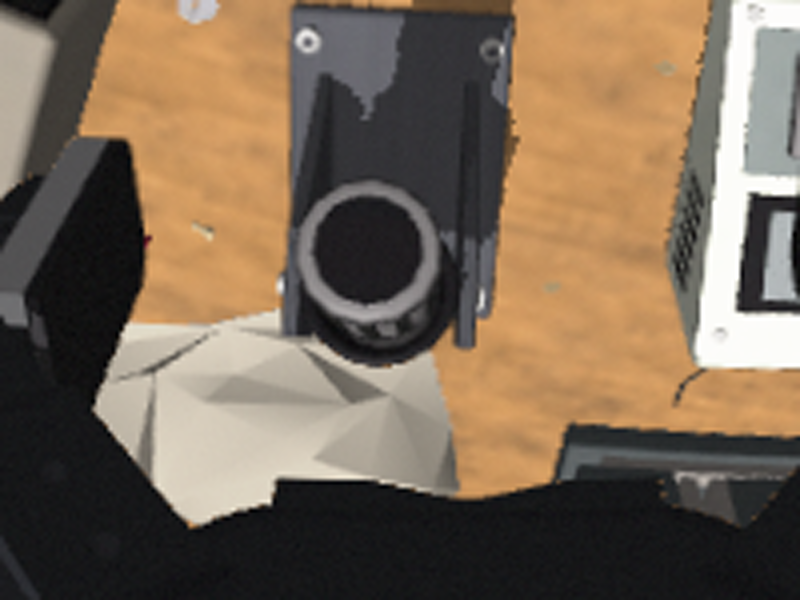

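Run:
```python
from h import *
w=load('w9',True); A,B=cams0(); w8=load('w8',True);w2=load('w2',True)
s=read_state();r=R.from_quat(s['ee_rot']);P=s['position']
o=r.inv().apply(w.p-P)
print('cam in tool',o.round(1))
for px in ([242,173.5],[242,161],[267,176],[278,142]):
    d=r.inv().apply(w.ray(px)); t=(-42.5-o[1])/d[1]; print(px,(o+t*d).round(1), 'y=-57',(o+(-57-o[1])/d[1]*d).round(1))
c=[w.atz([209,214.3],4),w.atz([211.5,269.8],4)];print('base corners',np.round(c,1),np.linalg.norm(c[1]-c[0]),'yaw',np.arctan2(-(c[1]-c[0])[0],(c[1]-c[0])[1]))
b=[(w,[270,233.2]),(B,[203.3,216.3]),(A,[214,230.7])];X=tri(b);print('butt',X.round(1),[np.round(cc.proj(X)[0]-p,1) for cc,p in b])
for z in(148,152,157):print(z,w.atz([270,233.2],z).round(1))
```

```text
cam in tool [  79.1   -1.5 -155.1]
[242, 173.5] [ 11.2 -42.5 -31.3] y=-57 [-12.8 -57.   12.6]
[242, 161] [ 20.4 -42.5 -48.3] y=-57 [ -0.5 -57.  -10.5]
[267, 176] [ -2.1 -42.5 -33.1] y=-57 [-30.9 -57.   10.1]
[278, 142] [ 19.2 -42.5 -73.4] y=-57 [ -2.1 -57.  -44.5]
base corners [[488.3 134.8   4. ]
 [470.3 208.    4. ]] 75.33223410492471 yaw 0.24096665571143472
butt [474.5 168.6 155.4] [array([-0.2, -0.9]), array([-0.3, -0.3]), array([0.4, 0.2])]
148 [479.5 170.1 148. ]
152 [476.8 169.7 152. ]
157 [473.5 169.2 157. ]
```

```bash
python3 -c "
from h import *
go(493,173,200,103.8)"
```

```text
pos [401.9 172.  220.1] yang 106.7 tilt 0.0 -> delta [-87.5 -25.2  20.1] yaw 0.051 clock 14.15 F [0.5 0.2 0. ] w 85.4 g 0.0 j [ 0.78  0.06 -0.42 -0.   -1.09 -2.06]
```

Emit:
apply_moves:
  rows:
    - {"hand": 1, "delta_pos": [-87.5, -25, 20], "yaw": 0.05}
    - {"hand": 1, "delta_pos": [-87.5, -25, 20], "yaw": 0.05}
    - {"hand": 1, "delta_pos": [-87.5, -25, 20], "yaw": 0.05}
    - {"hand": 1, "delta_pos": [-87.5, -25, 20], "yaw": 0.05}
    - {"hand": 1, "delta_pos": [-87.5, -25, 20], "yaw": 0.05}

```text
clock: 14.57
position: [492.6, 172.8, 199.3]
ee_rot: [-0.12, 0.993, -0.0, -0.001]
contact_force: [-0.2, 0.3, 0.3]
gripper_width: 85.5
grasp_force: 0.0
```

Run:
```python
from h import *
go(493,173,120,103.8)
w=shot('wrist','w10')
pin(w,'wrist','driver_butt',155,1);pin(w,'wrist','holster_mouth',106,1)
g=cv2.cvtColor(cv2.imread('pics/w10.png'),cv2.COLOR_BGR2GRAY)
print('pred butt px',w.proj([474.5,168.6,155.4]))
```

```text
pos [492.6 172.8 199.3] yang 103.8 tilt 0.1 -> delta [-0.6  0.2 79.3] yaw 0.0 clock 14.57 F [-0.2  0.3  0.3] w 85.5 g 0.0 j [ 0.65  0.23 -0.27 -0.   -1.08 -1.98]
driver_butt [180.2 258.3] 0.61 [473.6 169.  155. ]
pred butt px [[181.37143935 257.45566997]]
```

Emit:
apply_moves:
  rows:
    - {"hand": 1, "delta_pos": [0, 0, 35], "yaw": 0}
    - {"hand": 1, "delta_pos": [0, 0, 65], "yaw": 0}
    - {"hand": 1, "delta_pos": [0, 0, 85], "yaw": 0}
    - {"hand": 1, "delta_pos": [0, 0, 95], "yaw": 0}
    - {"hand": 1, "delta_pos": [0, 0, 102], "yaw": 0}
    - {"hand": 1, "delta_pos": [0, 0, 102], "yaw": 0}

```text
clock: 15.22
position: [492.2, 172.4, 98.0]
ee_rot: [-0.12, 0.993, -0.0, -0.0]
contact_force: [-1.0, 0.3, 0.8]
gripper_width: 85.2
grasp_force: 0.0
```

Run:
```python
from h import *
go(493,173,97,103.8)
w=shot('wrist','w11')
s=read_state();r=R.from_quat(s['ee_rot'])
pin(w,'wrist','driver_butt',155,1)
for z in(-31,-35,-40): print(z,'butt-grasp vertical etc', r.apply([0,0,z])+s['position'])
```

```text
pos [492.2 172.4  98. ] yang 103.8 tilt 0.1 -> delta [-0.9  0.4  1. ] yaw 0.001 clock 15.22 F [-1.   0.3  0.8] w 85.2 g 0.0 j [ 0.65  0.34 -0.41  0.   -0.83 -1.98]
-31 butt-grasp vertical etc [492.92893525 172.69323592 130.00932877]
-35 butt-grasp vertical etc [492.92482495 172.69168172 134.00932635]
-40 butt-grasp vertical etc [492.91968709 172.68973896 139.00932334]
```

Emit:
apply_moves:
  rows:
    - {"hand": -1, "delta_pos": [0, 0, 0], "yaw": 0}
    - {"hand": -1, "delta_pos": [0, 0, 0], "yaw": 0}
    - {"hand": -1, "delta_pos": [0, 0, 0], "yaw": 0}
    - {"hand": -1, "delta_pos": [0, 0, 0], "yaw": 0}
    - {"hand": -1, "delta_pos": [0, 0, 0], "yaw": 0}
    - {"hand": -1, "delta_pos": [0, 0, 0], "yaw": 0}
    - {"hand": -1, "delta_pos": [0, 0, 0], "yaw": 0}
    - {"hand": -1, "delta_pos": [0, 0, 0], "yaw": 0}

```text
clock: 15.98
position: [492.9, 172.3, 98.8]
ee_rot: [-0.12, 0.993, 0.0, 0.0]
contact_force: [-1.9, -0.1, 5.2]
gripper_width: 31.6
grasp_force: 59.0
```

Emit:
apply_moves:
  rows:
    - {"hand": -1, "delta_pos": [6, 0, -8], "yaw": 0}
    - {"hand": -1, "delta_pos": [12.5, 0, -16], "yaw": 0}
    - {"hand": -1, "delta_pos": [18.5, 0, -23.5], "yaw": 0}
    - {"hand": -1, "delta_pos": [18.5, 0, -23.5], "yaw": 0}

```text
clock: 16.32
position: [473.5, 167.5, 123.1]
ee_rot: [-0.12, 0.993, 0.0, 0.0]
contact_force: [0.1, 0.4, -2.0]
gripper_width: 31.8
grasp_force: 59.8
```

Run:
```python
from h import *
go(493,173,97,103.8)
w=shot('wrist','w12'); pin(w,'wrist','driver_butt',180,2); pin(w,'wrist','holster_mouth',106,1)
```

```text
pos [473.5 167.5 123.1] yang 103.8 tilt 0.0 -> delta [-20.2   0.6  26.1] yaw 0.0 clock 16.32 F [ 0.1  0.4 -2. ] w 31.8 g 59.8 j [ 0.66  0.27 -0.42 -0.   -0.87 -1.99]
driver_butt [252.6 256.4] 0.68 [453.5 162.4 180. ]
```

Emit:
apply_moves:
  rows:
    - {"hand": -1, "delta_pos": [12.5, 0, -16], "yaw": 0}
    - {"hand": -1, "delta_pos": [25, 0, -32], "yaw": 0}
    - {"hand": -1, "delta_pos": [37, 0, -47], "yaw": 0}
    - {"hand": -1, "delta_pos": [49, 0, -63], "yaw": 0}
    - {"hand": -1, "delta_pos": [62, 0, -79], "yaw": 0}
    - {"hand": -1, "delta_pos": [74, 0, -95], "yaw": 0}
    - {"hand": -1, "delta_pos": [74, 0, -95], "yaw": 0}
    - {"hand": -1, "delta_pos": [74, 0, -95], "yaw": 0}

```text
clock: 17.13
position: [402.8, 150.4, 217.0]
ee_rot: [-0.12, 0.993, 0.001, 0.001]
contact_force: [0.3, -0.2, -3.2]
gripper_width: 31.6
grasp_force: 59.9
```

Run:
```python
from h import *
go(410,0,260,90)
w=shot('wrist','w13');B=shot('side','d13');A=shot('scene','s13')
for q in('driver_butt','driver_tip'):
    for c,n in((w,'wrist'),(B,'side'),(A,'scene')): print(n,end=' ');pin(c,n,q,None,2)
    print()
```

```text
pos [402.8 150.4 217. ] yang 103.8 tilt 0.1 -> delta [  28.9 -147.7  -43.2] yaw 0.241 clock 17.13 F [ 0.3 -0.2 -3.2] w 31.6 g 59.9 j [ 0.74  0.05 -0.44 -0.   -1.08 -2.07]
wrist driver_butt [252.3 254.8] 0.76 
driver_butt [152.9 259.5] 0.28 
side driver_butt [185.3 230.2] 0.79 
driver_butt [253.9 163.8] 0.64 
scene driver_butt [193.2 266.6] 0.54 

wrist side driver_tip [201.3 212.3] 0.6 
scene driver_tip [217.5 225.1] 0.59
```

```bash
cat >> h.py <<'E'
def drv(w,B,A,wb,sb,ab,st,at,P,r):
    b=tri([(c,p) for c,p in((w,wb),(B,sb),(A,ab)) if p is not None]); t=tri([(B,st),(A,at)]); v=b-t; L=np.linalg.norm(v)
    print('butt',b.round(1),'tip',t.round(1),'L',L.round(1),'tilt',np.degrees(np.arccos(v[2]/L)).round(1),'dir',np.degrees(np.arctan2(v[1],v[0])).round(1),'in tool: butt',r.inv().apply(b-P).round(1),'tip',r.inv().apply(t-P).round(1)); return b,t
E
python3 - <<'E'
from h import *
w,B,A=load('w13',True),load('d13'),load('s13'); s=read_state()
drv(w,B,A,[252.3,254.8],[185.3,230.2],[193.2,266.6],[201.3,212.3],[217.5,225.1],s['position'],R.from_quat(s['ee_rot']))
drv(w,B,A,None,[185.3,230.2],[193.2,266.6],[201.3,212.3],[217.5,225.1],s['position'],R.from_quat(s['ee_rot']))
E
```

```text
butt [386.5 149.4 275.2] tip [484.8 178.2 151.5] L 160.6 tilt 39.6 dir -163.7 in tool: butt [ 16.2   3.1 -59. ] tip [-86.2   7.7  64.6]
butt [378.9 158.9 288. ] tip [484.8 178.2 151.5] L 173.7 tilt 38.3 dir -169.7 in tool: butt [ 21.4  14.1 -71.7] tip [-86.2   7.7  64.6]
```

```bash
python3 -c "
from h import *
go(362,20,200,87)"
```

```text
pos [403.  150.2 216.2] yang 103.8 tilt 0.1 -> delta [  70.8 -116.7   16.4] yaw 0.293 clock 17.58 F [-0.1  0.  -2.6] w 31.9 g 59.9 j [ 0.74  0.05 -0.44 -0.   -1.08 -2.07]
```

Emit:
apply_moves:
  rows:
    - {"hand": -1, "delta_pos": [35, -30, 0], "yaw": 0.05}
    - {"hand": -1, "delta_pos": [71, -60, 0], "yaw": 0.1}
    - {"hand": -1, "delta_pos": [71, -90, 5], "yaw": 0.15}
    - {"hand": -1, "delta_pos": [71, -117, 10], "yaw": 0.25}
    - {"hand": -1, "delta_pos": [71, -117, 16], "yaw": 0.29}
    - {"hand": -1, "delta_pos": [71, -117, 16], "yaw": 0.29}
    - {"hand": -1, "delta_pos": [71, -117, 16], "yaw": 0.29}
    - {"hand": -1, "delta_pos": [71, -117, 16], "yaw": 0.29}

```text
clock: 18.25
position: [362.2, 20.2, 201.1]
ee_rot: [0.024, 1.0, 0.0, 0.0]
contact_force: [-0.1, 0.6, -2.6]
gripper_width: 31.6
grasp_force: 60.4
```

Run:
```python
from h import *
go(362,20,137,87)
w=shot('wrist','w14');B=shot('side','d14');A=shot('scene','s14')
for q in('driver_butt','driver_tip'):
    for c,n in((w,'wrist'),(B,'side'),(A,'scene')): print(n,end=' ');pin(c,n,q,None,2)
    print()
```

```text
pos [362.2  20.2 201.1] yang 87.3 tilt 0.0 -> delta [ 0.3 -0.2 64.1] yaw 0.005 clock 18.25 F [-0.1  0.6 -2.6] w 31.6 g 60.4 j [ 0.51 -0.07 -0.6   0.   -1.04 -2.13]
wrist driver_butt [252.8 258.9] 0.73 
side driver_butt [187.9 283.1] 0.45 
scene driver_butt [176.1 313.6] 0.84 
driver_butt [263.1 261.1] 0.63 

wrist side driver_tip [201.1 269.5] 0.57 
scene driver_tip [190.5 273.5] 0.79
```

Emit:
apply_moves:
  rows:
    - {"hand": -1, "delta_pos": [6, 0, 20], "yaw": 0}
    - {"hand": -1, "delta_pos": [6, 0, 45], "yaw": 0}
    - {"hand": -1, "delta_pos": [6, 0, 64], "yaw": 0}
    - {"hand": -1, "delta_pos": [6, 0, 64], "yaw": 0}

```text
clock: 19.03
position: [353.0, 18.8, 133.8]
ee_rot: [0.025, 1.0, -0.002, -0.004]
contact_force: [-0.1, 0.2, -3.0]
gripper_width: 31.8
grasp_force: 60.4
```

Emit:
apply_moves:
  rows:
    - {"hand": -1, "delta_pos": [-4, 0, 0], "yaw": 0}
    - {"hand": -1, "delta_pos": [-8, 0, 0], "yaw": 0}
    - {"hand": -1, "delta_pos": [-8, 0, 0], "yaw": 0}

```text
clock: 19.28
position: [366.2, 20.4, 138.3]
ee_rot: [0.024, 1.0, 0.001, 0.002]
contact_force: [0.5, -0.0, -2.4]
gripper_width: 31.7
grasp_force: 60.4
```

Emit:
apply_moves:
  rows:
    - {"hand": -1, "delta_pos": [-4, 0, 0], "yaw": 0}
    - {"hand": -1, "delta_pos": [-8, 0, 0], "yaw": 0}
    - {"hand": -1, "delta_pos": [-8, 0, 0], "yaw": 0}

```text
clock: 19.53
position: [373.2, 19.5, 137.4]
ee_rot: [0.025, 1.0, 0.0, 0.001]
contact_force: [-0.1, 1.1, -1.9]
gripper_width: 31.8
grasp_force: 60.4
```

Emit:
apply_moves:
  rows:
    - {"hand": -1, "delta_pos": [-4, 0, 0], "yaw": 0}
    - {"hand": -1, "delta_pos": [-8, 0, 0], "yaw": 0}
    - {"hand": -1, "delta_pos": [-8, 0, 0], "yaw": 0}

```text
clock: 19.78
position: [377.7, 18.0, 135.8]
ee_rot: [0.025, 1.0, -0.001, -0.003]
contact_force: [-4.5, 1.2, -3.7]
gripper_width: 31.9
grasp_force: 60.8
```

Emit:
apply_moves:
  rows:
    - {"hand": -1, "delta_pos": [-5, 0, -4], "yaw": 0}
    - {"hand": -1, "delta_pos": [-10, 0, -7.5], "yaw": 0}
    - {"hand": -1, "delta_pos": [-15, 0, -11], "yaw": 0}
    - {"hand": -1, "delta_pos": [-20, 0, -14], "yaw": 0}
    - {"hand": -1, "delta_pos": [-25, 0, -17], "yaw": 0}
    - {"hand": -1, "delta_pos": [-30, 0, -19.5], "yaw": 0}
    - {"hand": -1, "delta_pos": [-30, 0, -19.5], "yaw": 0}

```text
clock: 20.37
position: [411.5, 17.6, 157.0]
ee_rot: [0.025, 1.0, 0.0, 0.001]
contact_force: [-3.2, 0.4, -2.2]
gripper_width: 31.3
grasp_force: 64.6
```

Run:
```python
from h import *
go(362,20,137,87)
w=shot('wrist','w15');B=shot('side','d15');A=shot('scene','s15')
for q in('driver_butt','driver_tip'):
    for c,n in((w,'wrist'),(B,'side'),(A,'scene')): print(n,end=' ');pin(c,n,q,None,2)
    print()
```

```text
pos [411.5  17.6 157. ] yang 87.2 tilt 0.1 -> delta [49.6 -0.  19.9] yaw 0.003 clock 20.37 F [-3.2  0.4 -2.2] w 31.3 g 64.6 j [ 0.44  0.08 -0.58  0.   -0.91 -2.06]
wrist driver_butt [270.  256.3] 0.6 
side driver_butt [187.1 275.3] 0.82 
driver_butt [258.  232.7] 0.31 
scene driver_butt [180.  292.3] 0.82 

wrist side driver_tip [211.9 265. ] 0.53 
scene driver_tip [204.2 266.1] 0.83
```

```bash
cat >> h.py <<'E'
def rows():
    w=load('w13',True); s=read_state()
    o=R.from_matrix(np.array([[-.001,-.95,-.311],[1,-.001,.001],[-.001,-.311,.95]])); c=np.array([79,0,-155.1])
    W=Cam(dict(fx=297.3,fy=297.3,cx=257.56,cy=188.0,xyz=c,rotation=o.as_quat()),True)
    for th in(45,40,35,30,25,20,15,10,5,0,-5):
        t=np.radians(th); print(th,[W.proj([30*np.sin(t),0,g-30*np.cos(t)])[0,0].round(1) for g in(-30,-34,-38)])
E
python3 -c "
from h import *
rows()
w,B,A=load('w15',True),load('d15'),load('s15'); s=read_state()
drv(w,B,A,[270,256.3],[187.1,275.3],[180,292.3],[211.9,265],[204.2,266.1],s['position'],R.from_quat(s['ee_rot']))
"
```

```text
45 [np.float64(244.9), np.float64(249.9), np.float64(255.2)]
40 [np.float64(251.3), np.float64(256.5), np.float64(262.0)]
35 [np.float64(257.8), np.float64(263.2), np.float64(269.0)]
30 [np.float64(264.4), np.float64(270.0), np.float64(276.0)]
25 [np.float64(270.9), np.float64(276.7), np.float64(282.9)]
20 [np.float64(277.4), np.float64(283.3), np.float64(289.6)]
15 [np.float64(283.6), np.float64(289.6), np.float64(296.1)]
10 [np.float64(289.4), np.float64(295.6), np.float64(302.1)]
5 [np.float64(295.0), np.float64(301.2), np.float64(307.8)]
0 [np.float64(300.0), np.float64(306.3), np.float64(313.0)]
-5 [np.float64(304.6), np.float64(310.9), np.float64(317.6)]
butt [398.8  20.4 214.8] tip [473.3  16.5  63.3] L 168.9 tilt 26.2 dir 177.0 in tool: butt [ 11.7   2.2 -58.2] tip [-62.6   1.9  93.4]
```

Emit:
apply_moves:
  rows:
    - {"hand": -1, "delta_pos": [-6, 0, -2.5], "yaw": 0}
    - {"hand": -1, "delta_pos": [-12, 0, -5], "yaw": 0}
    - {"hand": -1, "delta_pos": [-19, 0, -7.5], "yaw": 0}
    - {"hand": -1, "delta_pos": [-25, 0, -9.5], "yaw": 0}
    - {"hand": -1, "delta_pos": [-32, 0, -11.5], "yaw": 0}
    - {"hand": -1, "delta_pos": [-38, 0, -12.5], "yaw": 0}
    - {"hand": -1, "delta_pos": [-45, 0, -13.5], "yaw": 0}
    - {"hand": -1, "delta_pos": [-45, 0, -13.5], "yaw": 0}

```text
clock: 21.48
position: [456.0, 15.0, 169.9]
ee_rot: [0.025, 1.0, -0.0, -0.0]
contact_force: [-4.1, 0.1, -0.7]
gripper_width: 31.7
grasp_force: 64.0
```

```bash
cat >> h.py <<'E'
def look(tag):
    s=read_state();P=s['position'];r=R.from_quat(s['ee_rot'])
    C={n:shot(n,tag+n) for n in('wrist','side','scene')}; ob={}
    for q in('driver_butt','driver_tip'):
        for n in C:
            d=nets.pinpoint(n,q); ob[q,n]=d[0]['location'] if d else None
            print(n,q,[(np.round(e['location'],1).tolist(),round(e['score'],2)) for e in d[:2]])
    try: drv(C['wrist'],C['side'],C['scene'],*[ob['driver_butt',n] for n in C],ob['driver_tip','side'],ob['driver_tip','scene'],P,r)
    except Exception as e: print(e)
    return C,ob
E
python3 -c "
from h import *
go(470,20,180,87)
look('p16')"
```

```text
pos [456.   15.  169.9] yang 87.2 tilt 0.0 -> delta [-13.8   5.7 -10.1] yaw 0.003 clock 21.48 F [-4.1  0.1 -0.7] w 31.7 g 64.0 j [ 0.39  0.14 -0.46  0.   -0.97 -2.01]
wrist driver_butt [([290.1, 257.6], 0.79)]
side driver_butt [([169.4, 268.8], 0.68)]
scene driver_butt [([163.9, 277.1], 0.53)]
wrist driver_tip []
side driver_tip [([210.9, 266.9], 0.84)]
scene driver_tip []
'NoneType' object is not subscriptable
```

Emit:
apply_moves:
  rows:
    - {"hand": -1, "delta_pos": [-6, 0, -0.5], "yaw": 0}
    - {"hand": -1, "delta_pos": [-12, 0, -1], "yaw": 0}
    - {"hand": -1, "delta_pos": [-18, 0, -1], "yaw": 0}
    - {"hand": -1, "delta_pos": [-18, 0, -1], "yaw": 0}

```text
clock: 22.27
position: [474.0, 14.2, 170.7]
ee_rot: [0.025, 1.0, -0.0, 0.0]
contact_force: [-2.5, -1.0, -1.2]
gripper_width: 31.7
grasp_force: 63.9
```

```bash
python3 -c "
from h import *
go(470,20,180,87)
look('p17')"
```

```text
pos [474.   14.2 170.7] yang 87.2 tilt 0.0 -> delta [ 4.3  5.6 -9.3] yaw 0.003 clock 22.27 F [-2.5 -1.  -1.2] w 31.7 g 63.9 j [ 0.37  0.17 -0.42  0.   -0.98 -1.99]
wrist driver_butt [([298.4, 259.1], 0.57)]
side driver_butt [([167.4, 263.2], 0.58)]
scene driver_butt [([161.5, 272.6], 0.94), ([263.4, 258.0], 0.53)]
wrist driver_tip [([172.8, 254.5], 0.63)]
side driver_tip [([211.4, 269.4], 0.93)]
scene driver_tip [([205.0, 268.4], 0.89)]
butt [464.7  20.6 238.8] tip [473.8   3.3  54.5] L 185.4 tilt 6.1 dir 117.4 in tool: butt [  9.5   5.9 -68.1] tip [ -0.3 -10.9 116.2]
```

Emit:
apply_moves:
  rows:
    - {"hand": -1, "delta_pos": [20, 0, 0], "yaw": 0}
    - {"hand": -1, "delta_pos": [40, 0, -20], "yaw": 0}
    - {"hand": -1, "delta_pos": [40, 0, -45], "yaw": 0}
    - {"hand": -1, "delta_pos": [40, 0, -60], "yaw": 0}
    - {"hand": -1, "delta_pos": [40, 0, -60], "yaw": 0}
    - {"hand": -1, "delta_pos": [40, 0, -60], "yaw": 0}

```text
clock: 23.22
position: [433.7, 16.8, 231.7]
ee_rot: [0.025, 1.0, 0.001, 0.002]
contact_force: [-0.3, -0.6, -3.0]
gripper_width: 31.7
grasp_force: 63.9
```

```bash
python3 -c "
from h import *
go(440,-130,232,87)
look('p18')"
```

```text
pos [433.7  16.8 231.7] yang 87.2 tilt 0.3 -> delta [ -13.5 -146.3   -0.6] yaw 0.003 clock 23.22 F [-0.3 -0.6 -3. ] w 31.7 g 63.9 j [ 0.42  0.04 -0.41 -0.   -1.12 -2.04]
wrist driver_butt [([298.6, 258.2], 0.96), ([221.5, 372.0], 0.53)]
side driver_butt [([158.4, 271.3], 0.86), ([262.6, 234.0], 0.53)]
scene driver_butt [([147.4, 287.5], 0.71)]
wrist driver_tip [([172.0, 257.6], 0.82)]
side driver_tip [([204.3, 275.6], 0.61), ([258.0, 236.1], 0.32)]
scene driver_tip [([197.6, 282.8], 0.75)]
butt [424.   20.2 300.4] tip [425.5   8.3 124.4] L 176.4 tilt 3.9 dir 97.2 in tool: butt [  9.6   3.1 -68.8] tip [  8.2  -9.1 107.2]
```

```bash
cat > fit.py <<'E'
from h import *
# (tag,P,yang, obs)
def fit(frames):
    def res(v):
        out=[]
        for tag,P,q,ob in frames:
            r=R.from_quat(q)
            for n in('wrist','side','scene'):
                c=load(tag+n,n=='wrist')
                for k,X in(('b',v[:3]),('t',v[3:])):
                    if ob.get((k,n)) is None: continue
                    out+=list((c.proj(P+r.apply(X))[0]-ob[k,n])/(1 if n=='wrist' else 1.2))
        return np.r_[out,(np.linalg.norm(v[:3]-v[3:])-175)*2]
    s=least_squares(res,[5,0,-62,0,0,112],loss='soft_l1'); v=s.x; d=v[:3]-v[3:]
    print('butt',v[:3].round(1),'tip',v[3:].round(1),'tiltx',np.degrees(np.arctan2(d[0],-d[2])).round(1),'tilty',np.degrees(np.arctan2(d[1],-d[2])).round(1),'rms',np.sqrt(np.mean(res(v)**2)).round(2),res(v).round(1)); return v
E
python3 - <<'E'
from fit import *
q=[.025,1,0,0]; q=np.array(q)/np.linalg.norm(q)
f17=('p17',[474,14.2,170.7],q,{('b','wrist'):[298.4,259.1],('b','side'):[167.4,263.2],('b','scene'):[161.5,272.6],('t','wrist'):[172.8,254.5],('t','side'):[211.4,269.4],('t','scene'):[205,268.4]})
f18=('p18',[433.7,16.8,231.7],q,{('b','wrist'):[298.6,258.2],('b','side'):[158.4,271.3],('b','scene'):[147.4,287.5],('t','wrist'):[172,257.6],('t','side'):[204.3,275.6],('t','scene'):[197.6,282.8]})
fit([f17]);fit([f18]);fit([f17,f18])
w=load('p18wrist',True);s=read_state();r=R.from_quat(s['ee_rot'])
o=r.inv().apply(w.p-s['position']);d=r.inv().apply(w.ray([172,257.6]))
for z in(105,110,115): print(z,(o+d*(z-o[2])/d[2]).round(1))
E
```

```text
butt [  7.1   1.1 -67.6] tip [  7.6  -2.2 107.3] tiltx -0.2 tilty 1.1 rms 1.26 [-0.1  0.1  0.1 -0.1 -0.1  3.1  1.2 -1.8 -2.1 -1.1 -0.4  0.4 -0. ]
butt [  9.4   0.5 -70.3] tip [  8.9   0.6 104.7] tiltx 0.2 tilty -0.0 rms 1.24 [-0.1  0.1 -0.2 -0.4 -0.9  1.8  1.7 -3.  -1.1 -0.4 -0.4 -1.3 -0.1]
butt [  8.1   0.8 -68.8] tip [  8.2  -1.6 106.1] tiltx -0.0 tilty 0.8 rms 1.38 [-0.3 -0.6 -0.2  0.5 -0.3  3.3  1.1 -1.9 -2.3 -0.7 -0.4  0.4  0.   1.
  0.1 -2.8 -0.7  1.6  1.8 -2.5 -0.8 -0.9 -0.6 -1.1 -0.1]
105 [  7.2   1.7 105. ]
110 [  5.8   1.8 110. ]
115 [  4.4   1.8 115. ]
```

Emit:
apply_moves:
  rows:
    - {"hand": -1, "delta_pos": [4, -35, -5], "yaw": 0}
    - {"hand": -1, "delta_pos": [4, -70, -5], "yaw": 0}
    - {"hand": -1, "delta_pos": [4, -105, -5], "yaw": 0}
    - {"hand": -1, "delta_pos": [4, -140, -5], "yaw": 0}
    - {"hand": -1, "delta_pos": [4, -175, -5], "yaw": 0}
    - {"hand": -1, "delta_pos": [4, -210, -5], "yaw": 0}
    - {"hand": -1, "delta_pos": [4, -215, -5], "yaw": 0}
    - {"hand": -1, "delta_pos": [4, -215, -5], "yaw": 0}
    - {"hand": -1, "delta_pos": [4, -215, -5], "yaw": 0}

```text
clock: 24.42
position: [418.0, -198.4, 235.4]
ee_rot: [0.025, 1.0, 0.0, -0.0]
contact_force: [-0.1, 0.3, -1.9]
gripper_width: 31.8
grasp_force: 63.8
```

Run:
```python
from h import *
go(515,-256,232,87)
C,ob=look('p19')
for q,z in(('raised_screw_top',66),('screw_1',54),('enclosure',0)):
    for n in C: print(n,end=' ');pin(C[n],n,q,z,4)
    print()
# refit scene0 views
A,B=cams0(); w1=load('w1',True)
print('old: w1',w1.atz([228,199],66).round(1),'scene',A.atz([154,306],66).round(1))
```

```text
pos [ 418.  -198.4  235.4] yang 87.1 tilt 0.0 -> delta [-99.8 -52.7   3.3] yaw 0.002 clock 24.42 F [-0.1  0.3 -1.9] w 31.8 g 63.8 j [-0.09  0.09 -0.34 -0.   -1.14 -1.53]
wrist driver_butt [([297.1, 256.4], 0.83)]
side driver_butt []
scene driver_butt [([110.7, 334.8], 0.89), ([240.2, 208.5], 0.54)]
wrist driver_tip [([173.8, 257.4], 0.66)]
side driver_tip []
scene driver_tip [([158.1, 325.7], 0.71), ([205.8, 302.0], 0.69)]
'NoneType' object is not subscriptable
wrist raised_screw_top [241.4 210.8] 0.54 [ 511.9 -260.5   66. ]
side scene 
wrist screw_1 [188.4 207.8] 0.51 [ 446.4 -258.8   54. ]
screw_1 [184.1 290.7] 0.49 [ 446.2 -159.3   54. ]
side scene 
wrist enclosure [237.7 210.3] 0.75 [ 540.7 -274.1    0. ]
enclosure [196.2 255.2] 0.71 [ 478.5 -203.7    0. ]
side scene enclosure [181.1 305.6] 0.6 [ 464.4 -199.7    0. ]

old: w1 [ 505.4 -257.1   66. ] scene [ 503.1 -248.6   66. ]
```

```bash
python3 -c "
from h import *
go(518,-260.5,225,87)"
```

```text
pos [ 418.2 -198.4  235.7] yang 87.2 tilt 0.0 -> delta [-102.7  -57.1   10.7] yaw 0.003 clock 25.32 F [ 0.5  0.5 -2.7] w 31.7 g 63.8 j [-0.09  0.09 -0.34 -0.   -1.14 -1.53]
```

Emit:
apply_moves:
  rows:
    - {"hand": -1, "delta_pos": [-30, -17, 0], "yaw": 0}
    - {"hand": -1, "delta_pos": [-60, -34, 0], "yaw": 0}
    - {"hand": -1, "delta_pos": [-90, -50, 0], "yaw": 0}
    - {"hand": -1, "delta_pos": [-102.5, -57, 5], "yaw": 0}
    - {"hand": -1, "delta_pos": [-102.5, -57, 10], "yaw": 0}
    - {"hand": -1, "delta_pos": [-102.5, -57, 10], "yaw": 0}
    - {"hand": -1, "delta_pos": [-102.5, -57, 10], "yaw": 0}

```text
clock: 25.9
position: [516.8, -260.0, 225.0]
ee_rot: [0.025, 1.0, 0.0, -0.001]
contact_force: [-0.3, 0.5, -2.1]
gripper_width: 31.6
grasp_force: 63.8
```

Run:
```python
from h import *
go(518,-260.5,225,87)
C,ob=look('p20')
for q,z in(('raised_screw_top',66),('screw_1',54),('enclosure',0)):
    for n in('wrist','scene'): print(n,end=' ');pin(C[n],n,q,z,4)
    print()
```

```text
pos [ 516.8 -260.   225. ] yang 87.2 tilt 0.1 -> delta [-1.2 -0.4 -0. ] yaw 0.003 clock 25.9 F [-0.3  0.5 -2.1] w 31.6 g 63.8 j [-0.19  0.3  -0.1  -0.   -1.17 -1.43]
wrist driver_butt [([300.5, 259.8], 0.92), ([171.0, 259.6], 0.29)]
side driver_butt [([119.9, 341.0], 0.89)]
scene driver_butt [([91.4, 315.8], 0.69)]
wrist driver_tip [([173.6, 257.6], 0.96)]
side driver_tip [([165.5, 337.5], 0.85), ([276.8, 188.0], 0.62)]
scene driver_tip [([142.1, 305.1], 0.71)]
butt [ 512.5 -254.2  293. ] tip [ 519.6 -258.9  111.2] L 182.0 tilt 2.7 dir 146.2 in tool: butt [  4.8   5.7 -68. ] tip [ -3.    1.2 113.8]
wrist raised_screw_top [162.1 257.5] 0.5 [ 510.8 -258.9   66. ]
scene 
wrist screw_1 [103.3 342.9] 0.49 [ 450.  -160.6   54. ]
screw_1 [154.2 342.7] 0.46 [ 508.4 -160.7   54. ]
screw_1 [103.7 254.4] 0.4 [ 448.1 -259.1   54. ]
screw_1 [126.9 295.8] 0.31 [ 475.6 -214.8   54. ]
scene 
wrist enclosure [124.6 297.2] 0.67 [ 478.8 -206.1    0. ]
scene enclosure [177.2 303.3] 0.68 [ 480.7 -211.1    0. ]
```

Run:
```python
from fit import *
q=np.array([.025,1,0,0]);q/=np.linalg.norm(q)
f17=('p17',[474,14.2,170.7],q,{('b','wrist'):[298.4,259.1],('b','side'):[167.4,263.2],('b','scene'):[161.5,272.6],('t','wrist'):[172.8,254.5],('t','side'):[211.4,269.4],('t','scene'):[205,268.4]})
f18=('p18',[433.7,16.8,231.7],q,{('b','wrist'):[298.6,258.2],('b','side'):[158.4,271.3],('b','scene'):[147.4,287.5],('t','wrist'):[172,257.6],('t','side'):[204.3,275.6],('t','scene'):[197.6,282.8]})
f20=('p20',[517.2,-260.2,225],q,{('b','wrist'):[300.5,259.8],('b','side'):[119.9,341],('b','scene'):[91.4,315.8],('t','wrist'):[173.6,257.6],('t','side'):[165.5,337.5],('t','scene'):[142.1,305.1]})
fit([f20]);v=fit([f17,f18,f20]);print(np.array(f20[1])+R.from_quat(q).apply(v[3:]))
```

```text
butt [  3.7   1.4 -64.7] tip [  6.4   1.3 110.3] tiltx -0.9 tilty 0.1 rms 1.41 [ 0.   0.   0.3  0.3  1.   3.1  2.5  0.7 -0.  -1.1 -1.8  2.   0.1]
butt [  7.    1.1 -67.7] tip [  7.7   0.2 107.2] tiltx -0.2 tilty 0.3 rms 1.56 [ 0.2  0.1 -0.   2.5 -0.2  3.1  1.4 -2.4 -2.2 -1.1  0.  -0.   0.5  1.6
  0.4 -0.8 -0.6  1.4  2.  -3.1 -0.6 -1.3 -0.1 -1.6 -1.6 -0.9 -0.1 -0.8
  0.7  3.8  2.   1.2 -0.5 -0.2 -2.4  2.5 -0.1]
[ 509.53096737 -259.61069722  117.78427036]
```

Emit:
apply_moves:
  rows:
    - {"hand": -1, "delta_pos": [0, 0, 8], "yaw": 0}
    - {"hand": -1, "delta_pos": [0, 0, 16], "yaw": 0}
    - {"hand": -1, "delta_pos": [0, 0, 22], "yaw": 0}
    - {"hand": -1, "delta_pos": [0, 0, 27], "yaw": 0}
    - {"hand": -1, "delta_pos": [0, 0, 27], "yaw": 0}
    - {"hand": -1, "delta_pos": [0, 0, 27], "yaw": 0}
    - {"hand": -1, "delta_pos": [0, 0, 27], "yaw": 0}
    - {"hand": -1, "delta_pos": [0, 0, 27], "yaw": 0}

```text
clock: 27.32
position: [518.1, -260.4, 199.2]
ee_rot: [0.025, 1.0, -0.0, 0.0]
contact_force: [0.2, 0.1, -2.5]
gripper_width: 31.4
grasp_force: 63.8
```

Run:
```python
from fit import *
go(518,-260.5,198,87)
C,ob=look('p21')
for n in('wrist','scene'): print(n,end=' ');pin(C[n],n,'raised_screw_top',66,2)
s=read_state()
f=('p21',s['position'],s['ee_rot'],{(k[0][7],k[1]):v for k,v in ob.items()})
v=fit([f]); print(s['position']+R.from_quat(s['ee_rot']).apply(v[3:]))
```

```text
pos [ 518.1 -260.4  199.2] yang 87.2 tilt 0.1 -> delta [ 0.1 -0.1  1.2] yaw 0.003 clock 27.32 F [ 0.2  0.1 -2.5] w 31.4 g 63.8 j [-0.19  0.32 -0.14  0.   -1.11 -1.43]
wrist driver_butt [([295.1, 256.5], 0.68), ([125.5, 302.3], 0.3)]
side driver_butt [([126.8, 341.2], 0.75), ([260.5, 162.2], 0.41)]
scene driver_butt [([98.1, 313.7], 0.71), ([207.5, 299.2], 0.7)]
wrist driver_tip [([173.0, 259.8], 0.6)]
side driver_tip [([173.2, 337.5], 0.96)]
scene driver_tip [([145.6, 305.9], 0.74)]
butt [ 513.7 -256.8  267.5] tip [ 514.7 -260.8   90.1] L 177.4 tilt 1.3 dir 103.7 in tool: butt [  4.5   3.4 -68.3] tip [  3.5  -0.5 109.1]
wrist raised_screw_top [168.6 255.2] 0.44 [ 513.1 -261.8   66. ]
scene butt [  8.    0.  -67.7] tip [  6.8   2.6 107.2] tiltx 0.4 tilty -0.9 rms 0.98 [ 0.2  0.1  0.1 -0.1  1.2  3.   0.8 -0.3  0.5  0.8  0.1  0.4 -0.1]
[ 511.06553524 -257.3780365    91.5727738 ]
```

```bash
python3 -c "
from bench import workorder
print(workorder.job_done())"
```

```text
the job is handed in; nothing more can be done
None
```

I pressed the three keys in order and handed the job in with the screwdriver upright over the proud screw, its tip about 25 mm above the head and within about 4 mm sideways by camera; no verdict came back.

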